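Open the push-and-turn refill bottle

ROBOT

A 6-joint arm with a two-finger parallel gripper is mounted at the origin on the work surface; the furniture and walls round the work are solid. World frame = base frame: x ahead of the robot, y to its left, z up, the work surface at z = 0. Lengths are in m, angles in rad, forces in N, time in s.
With the tool pointing down it reaches from about 0.35 to 0.775 m from the base axis. Payload 7.3 kg.
Tool frame: the origin (TCP) lies at the very end of the fingers, on their centre line; the grasp point (between the pads) lies 19 mm behind it (robot.tcp_to_grasp is the distance from the TCP to the grasp point, in m); z points along the fingers, y is the direction in which the jaws open and shut (so a half turn about z gives the same grasp; the last joint's range is limited). The gripper opens to 92 mm and grips with 3 to 60 N. Pads are 19 mm wide; open, the fingers measure 130 mm over their backs; the gripper's body (75 mm by 190 mm) begins 47 mm behind the grasp point.
Start: joints at [1.14, 0.342, 1.524, -0, 1.275, -0.146], TCP at [0.147, 0.504, 0.227] pointing down, gripper open.
Joint ranges: [-2.53, 2.53], [-0.77, 2.02], [0.04, 2.7], [-1, 4.14], [0.28, 2.66], [-3.11, 3.11]. Speed limits (rad/s): [2.57, 2.57, 3.14, 3.14, 3.14, 3.14].

INTERFACE

Orientations are given as [roll, pitch, yaw] about the fixed x, y, z axes, in that order (R = Rz(yaw) Ry(pitch) Rx(roll)).
In Python, from cell import robot gives the robot as it stands.
- The arm moves only by the tool arm_command, never from a script. Its argument "motion" is a list that holds one entry, the list of rows, each a list of 7 numbers: the turn, a rotation vector about the tool's x, y, z in units of 90 degrees (1.0 is 90 degrees), then the shift along the tool's x, y, z in units of 30 cm (1.0 is 30 cm), then the opening, from -1 (shut) to 1 (fully open). In form: [[[wx, wy, wz, tx, ty, tz, grip], ...]]. A call has 1 to 8 rows; each row is the pose to reach, as a shift and turn from the pose commanded when the call began, along the tool's axes at that moment; what a row does not reach only later rows make up. A row lasts 1/10 s, in which the tool goes at most 50 mm and 8.59 degrees, less where a joint would pass 70% of its speed; a pose out of reach is approached as far as the arm can. A call with a number of a shift or a turn outside -1 to 1 is refused whole. A call with a gripper value outside its range is refused whole. The fingers move at their own pace and stop on an object; "grip_force" is the grip in N (left out, the last holds). Time passes only in rows, so rows that repeat a pose let the fingers close. It gives the time, the measured TCP pose, the force and the opening at its end, in the units of the state.
- robot.observe(): the state, without advancing time (a new reading comes with each control period).
- robot.read_camera(name): name is "side" or "top" or "wrist"; returns a dict with "image" (384x512x3 uint8, red, green, blue), "z_map" (384x512 float32, m along the optical axis (not along the pixel's ray), 0 where there is no reading), "fov_y" (degrees; the focal length in pixels is half the picture's height over the tangent of half this angle, whatever the lens; pixels are square), "cx", "cy" (the principal point, pixels), "cam_to_world" (4x4, takes a point from camera to world coordinates). Camera axes: x right, y down, z forward; pixel columns grow to the right and rows downward; lengths in m; the calibration is good to about 2 mm. A picture is of the moment at which its call begins.
- robot.hand_in(): hands the job in, once; it reports no verdict.
The state is a dict: "time": time; "qpos": joint angles; "qvel": joint speeds; "joint_efforts": joint torques, N m; "tool_pos": TCP position; "tool_rot": TCP orientation; "contact_force": force on the tool from outside, world axes, zero at the start; "torque": the same for the moment, N m; "opening": finger opening in m.
Only numpy, scipy, OpenCV 4.12 (cv2) and the standard library are available. Lean on these libraries where they do the work, as an engineer would, in place of code of your own. Each camera call takes 0.05 s, during which the arm holds its last target.

TASK

Open the refill bottle that stands in the wooden block: push its child-resistant cap down hard, keep it down while you turn it anticlockwise (seen from above) until it is clear of its catches, then lift it off. Set the cap down gently the same way up, with its whole underside on the round cork coaster, let go of it, and leave the other goods where they are.

Things in the scene. Friction and masses are not known exactly. Their poses are not given: they have to be found in the camera images.
- bottle: Amber refill bottle, 80 mm in diameter, with a white neck, held upright in a light wooden block 112 x 112 x 24 mm that is screwed to the table (neither can move). Origin: centre of the block's underside, on the table and on the bottle's axis; z up. The bottle's body ends in a shoulder at 91 mm above the table.
- cap_grip (a point): Black child-resistant cap on the bottle (loose part, about 40 g, 50 mm tall). This point: on its axis, half-way up its ribbed round grip, which is 44 mm in diameter and 28 mm tall (14 mm to either side of this point, flat top). 36 mm above the cap's underside; 148 mm above the table while the bottle is closed. z: the cap's axis, up.
- cap_ledge (a point): Point on the cap's axis 14 mm below cap_grip, at the foot of the grip: there the skirt, 62 mm in diameter and 22 mm tall, stands out as a flat ledge 9 mm wide all round, on which fingertips can bear down. Three lugs inside the skirt sit locked under catches on the neck: unpressed, the cap turns only a few degrees and cannot be lifted.
- bottle_mouth (a point): Centre of the neck's rim, 122 mm above the table. Pushed 4 mm down or more (aim for 5 to 7; the rim stops it at 8), the cap turns anticlockwise seen from above; it is clear of the catches from 42 to 78 degrees from locked (aim for 60) and meets a stop at 80. Let up there, it rises 3 mm by its spring and lifts straight off, free of the neck after 20 mm.
- seal (a joint): How far the sprung white seal in the bottle's mouth, which bears on the cap from below, is pushed down (m): 0 with the cap locked and unpressed (spring force 8 N), 0.005 is 14 N, 0.008 with the cap fully down on the rim (18 N), -0.003 with the cap unlocked and let up, or off.
- coaster: Round cork coaster, 110 mm in diameter and 6 mm thick, fixed to the table. Origin: centre of its underside, on the table. (Not listed, but mind it on the way: the fixed white card rack on the right fills x from 0.40 to 0.72 m, y from -0.16 to -0.44 m, up to 0.19 m high, with cards on it up to 0.35 m and a round sign up to 0.49 m. In front of it, at x below 0.36, the way past is free above 0.1 m.)
- matchbox_mid (a point): Bystander: small printed card matchbox, 36 x 57 x 16 mm, lying loose on the table. Its centre.
- tin_mid (a point): Bystander: flat round balm tin, 57 mm in diameter and 20 mm tall, loose on the table. Its centre.
- soap_mid (a point): Bystander: printed card soap box, 56 x 85 x 30 mm, loose on the table. Its centre.
Things that resemble listed ones, but are neither listed nor needed, are in the scene too. Of the things shaped like the coaster, the cork one is meant. Leave any blue or turquoise look-alike of the part that bears cap_grip alone.

How it is judged:
By the outcome, as a careful person would: the job done as asked, in the order asked, and still so for the second after the job is handed in, with the robot touching nothing.
It also fails if it takes over 43 s, if anything falls off the work surface, if the arm or the gripper's body presses on something with over 40 N, if the wrist force passes 120 N, or if a joint passes its speed limit or range.

## Working session

There is one attempt and no reset: what is moved stays moved. The work goes in short steps, Python scripts to look and compute and a tool call to move; the robot and the scene stay as the last step left them, time stands still between calls to the robot, and variables do not carry over. Pictures are saved under pics/ and viewed, and the job is handed in when it is done.

Besides the shell and the picture viewer there is one more tool, called after ">>>" as a command line: name --argument value ..., lists and objects as JSON in quotes. arm_command: Moves the arm, as the interface text tells. Its arguments: {"type":"object","properties":{"motion":{"type":"array"},"grip_force":{"type":"number"}},"required":["motion"]}

```bash
mkdir -p pics; ls
cat > h.py <<'E'
import numpy as np, cv2
from cell import robot
def snap(n,tag):
    c=robot.read_camera(n); np.savez(f'pics/{tag}.npz',**{k:np.array(v) for k,v in c.items()})
    cv2.imwrite(f'pics/{tag}.png',cv2.cvtColor(c['image'],cv2.COLOR_RGB2BGR)); return c
def load(tag): 
    d=np.load(f'pics/{tag}.npz'); return {k:d[k] for k in d}
def ray(c,u,v):
    f=c['image'].shape[0]/2/np.tan(np.radians(float(c['fov_y']))/2)
    d=np.array([(u-c['cx'])/f,(v-c['cy'])/f,1.0]); T=c['cam_to_world']; return T[:3,3],T[:3,:3]@d
def plane(c,u,v,z):
    o,d=ray(c,u,v); return o+d*(z-o[2])/d[2]
def pt(c,u,v):
    o,d=ray(c,u,v); return o+d*float(c['z_map'][int(round(v)),int(round(u))])
def cloud(c):
    f=c['image'].shape[0]/2/np.tan(np.radians(float(c['fov_y']))/2)
    v,u=np.mgrid[:384,:512]; d=np.stack([(u-c['cx'])/f,(v-c['cy'])/f,np.ones_like(u,float)],-1)*c['z_map'][...,None]
    return d@c['cam_to_world'][:3,:3].T+c['cam_to_world'][:3,3]
E
python3 - <<'E'
from h import *
s=robot.observe(); print(s)
for n in ('top','side','wrist'):
    c=snap(n,n+'0'); print(n,c['cam_to_world'].round(3).tolist(),c['fov_y'],c['cx'],c['cy'])
E
```

```text
pics
{'time': 0.0, 'qpos': array([ 1.13999971e+00,  3.42703903e-01,  1.52501320e+00,  1.25472239e-05,
        1.27539472e+00, -1.45970357e-01]), 'qvel': array([ 0.00018027,  0.00017869,  0.00017875, -0.00055443, -0.00122842,
        0.00105487]), 'joint_efforts': array([-3.85188478e-04, -4.31265843e+01, -2.44214523e+01,  7.14380457e-02,
        5.60346292e-02, -1.66327150e-04]), 'tool_pos': array([0.14730958, 0.50348864, 0.22605606]), 'tool_rot': array([-3.14009138e+00, -2.32837817e-04,  2.85676256e+00]), 'contact_force': array([-0.01140268, -0.31725563, -0.18441632]), 'torque': array([-0.02472736, -0.00457663, -0.00141104]), 'opening': 0.09190053501157584}
top [[0.202, -0.942, 0.268, 0.185], [-0.979, -0.196, 0.05, 0.107], [0.005, -0.272, -0.962, 1.06], [0.0, 0.0, 0.0, 1.0]] 52.71248029297213 261.4669199006375 187.69503841189152
side [[-0.98, -0.064, 0.187, 0.228], [-0.197, 0.413, -0.889, 1.243], [-0.02, -0.908, -0.418, 0.648], [0.0, 0.0, 0.0, 1.0]] 46.8096188043847 251.63682463942806 192.408128525533
wrist [[0.282, 0.929, 0.242, 0.083], [0.96, -0.272, -0.073, 0.522], [-0.002, 0.252, -0.968, 0.384], [0.0, 0.0, 0.0, 1.0]] 69.26259457110493 250.36738454058568 187.6278894871361
```

View pics/top0.png

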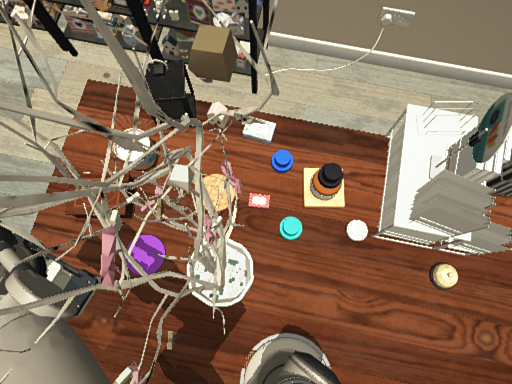

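View pics/side0.png

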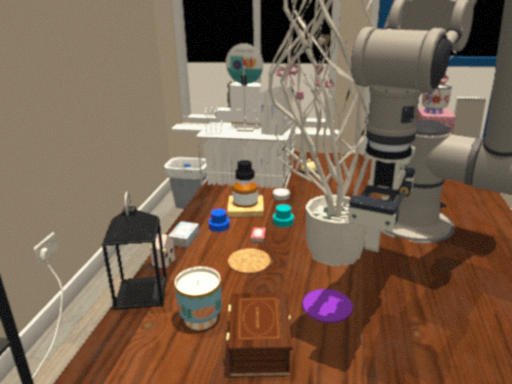

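View pics/wrist0.png

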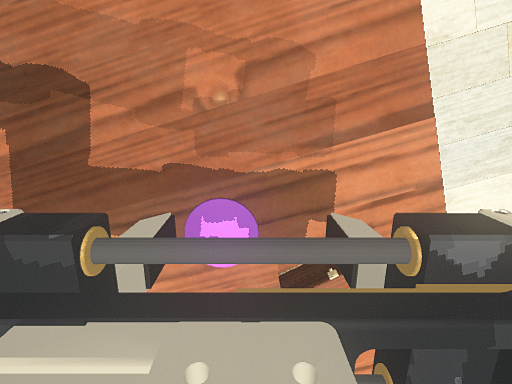

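The top view shows the bottle with its black cap at (330,172), in a wooden block at (324,188). The cork coaster is at (218,190), under plant branches. The purple disc at (148,255) is the wrong coaster, and the blue (282,160) and turquoise (290,228) caps are look-alikes. In the side view the cork coaster is at (249,261) and the bottle at (245,185). The potted plant stands between the arm and the coaster, so I need to measure it.

Run:
```python
from h import *
from scipy import ndimage
def cl(im,mask,mn=25):
    l,n=ndimage.label(mask); return [(l==i) for i in range(1,n+1) if (l==i).sum()>=mn]
t=load('top0'); s=load('side0')
for nm,c in(('top',t),('side',s)):
    P=cloud(c); im=c['image']; hsv=cv2.cvtColor(im,cv2.COLOR_RGB2HSV)
    # block
    m=(abs(P[...,2]-.024)<.006)&(P[...,0]>.2)
    for k in cl(im,m,60):
        q=P[k]; print(nm,'z24',k.sum(),np.argwhere(k).mean(0).round()[::-1],q.min(0).round(3),q.max(0).round(3),im[k].mean(0).round())
    m=(P[...,2]>.145)&(P[...,2]<.175)&(im.max(-1)<70)&(P[...,0]>.2)
    for k in cl(im,m,15):
        q=P[k]; print(nm,'cap',k.sum(),np.argwhere(k).mean(0).round()[::-1],q.min(0).round(3),q.max(0).round(3),np.median(q,0).round(3))
    m=(hsv[...,0]>10)&(hsv[...,0]<22)&(hsv[...,1]>60)&(hsv[...,2]>150)&(P[...,2]<.02)
    for k in cl(im,m,40):
        q=P[k]; print(nm,'cork',k.sum(),np.argwhere(k).mean(0).round()[::-1],q.min(0).round(3),q.max(0).round(3),np.median(q,0).round(3))
# plant: occupancy maps over heights
P=np.concatenate([cloud(t)[t['z_map']>0],cloud(s)[s['z_map']>0]])
for lo,hi in((.03,.1),(.1,.2),(.2,.3),(.3,.45),(.45,.7)):
    print(lo,hi)
    H,_,_=np.histogram2d(P[(P[:,2]>lo)&(P[:,2]<hi)][:,0],P[(P[:,2]>lo)&(P[:,2]<hi)][:,1],bins=[np.arange(-.1,.8,.04),np.arange(-.4,.72,.04)])
    print('y->  '+' '.join('%3d'%round(100*y) for y in np.arange(-.4,.70,.04)))
    for i,r in enumerate(H): print('%4d '%(-10+4*i)+' '.join('%3d'%min(v,999) if v else '  .' for v in r))
```

```text
top z24 63 [256. 136.] [0.615 0.166 0.018] [0.642 0.247 0.03 ] [171. 179. 172.]
top z24 134 [281. 164.] [0.535 0.091 0.018] [0.584 0.151 0.029] [ 57. 118. 227.]
top z24 688 [320. 193.] [ 0.449 -0.071  0.018] [0.563 0.056 0.03 ] [249. 239. 180.]
top z24 159 [289. 229.] [0.351 0.033 0.018] [0.411 0.093 0.03 ] [ 82. 230. 218.]
top z24 315 [357. 230.] [ 0.384 -0.144  0.018] [ 0.439 -0.087  0.026] [251. 249. 242.]
top z24 85 [438. 273.] [ 0.313 -0.357  0.018] [ 0.367 -0.328  0.03 ] [183. 163. 112.]
top cap 16 [184.  66.] [0.704 0.418 0.146] [0.732 0.426 0.175] [0.723 0.423 0.163]
top cap 22 [184.  77.] [0.669 0.406 0.17 ] [0.704 0.416 0.175] [0.683 0.412 0.173]
top cap 135 [172.  99.] [0.605 0.392 0.148] [0.644 0.471 0.175] [0.62  0.422 0.17 ]
top cap 273 [332. 172.] [ 0.49  -0.028  0.146] [0.532 0.015 0.168] [ 0.509 -0.006  0.163]
top cap 17 [510. 174.] [ 0.591 -0.446  0.145] [ 0.603 -0.438  0.156] [ 0.597 -0.44   0.15 ]
top cork 65 [102.   5.] [ 1.198  0.99  -0.515] [ 1.336  1.133 -0.276] [ 1.214  1.001 -0.321]
top cork 79 [76. 66.] [ 1.112  1.242 -0.755] [ 1.169  1.352 -0.73 ] [ 1.137 
[... 15989 characters left out ...]
 54   .   .   . 251  24   .   .   .   .   .   .   .   .   .   .   .   .   .   .   .   .   .   .   .   .   .   .   .
  58   .   .   . 131   .   .   .   .   .   .   .   .   .   .   .   .   .   .   .   .   .   .   .   .   .   .   .   .
  62   .   .   .   .   .   .   .   .   .   .   .   .   .   .   .   .   .   .   .   .   .   .   .   .   .   .   .   .
  66   .   .   .   .   .   .   .   .   .   .   .   .   .   .   .   .   .   .   .   .   .   .   .   .   .   .   .   .
  70   .   .   .   .   .   .   .   .   .   .   .   .   .   .   .   .   .   .   .   .   .   .   .   .   .   .   .   .
  74   .   .   .   .   .   .   .   .   .   .   .   .   .   .   .   .   .   .   .   .   .   .   .   .   .   .   .   .
```

Run:
```python
from h import *
t=load('top0')['image'];s=load('side0')['image']
a=cv2.resize(t[120:260,180:400],None,fx=3.6,fy=3.6,interpolation=cv2.INTER_CUBIC)
cv2.imwrite('pics/topcrop.png',a[:600,:800,::-1])
a=cv2.resize(s[140:300,160:370],None,fx=3.7,fy=3.7,interpolation=cv2.INTER_CUBIC)
cv2.imwrite('pics/sidecrop.png',a[:600,:800,::-1])
```

```text
(no output)
```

View pics/topcrop.png

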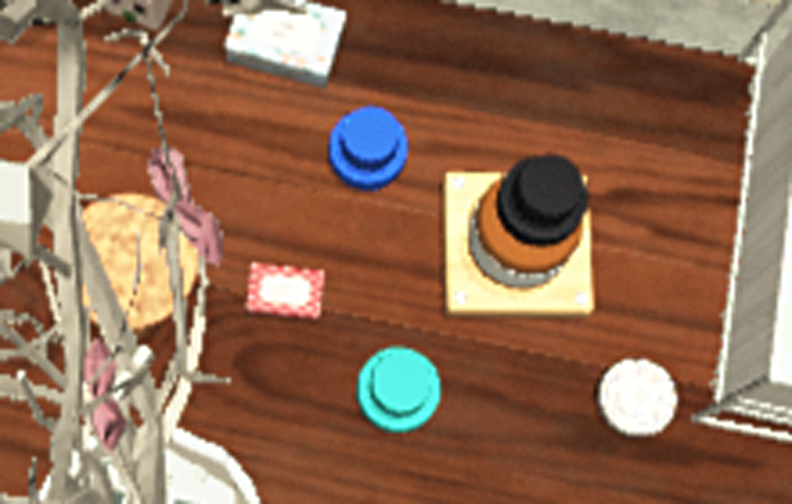

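View pics/sidecrop.png

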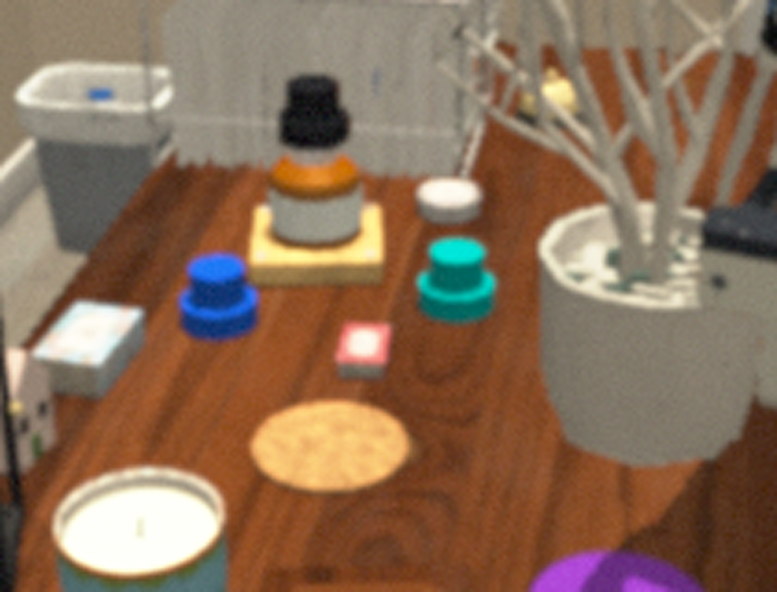

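The crops confirm the targets: the black cap on the amber bottle in the wooden block (330,172 top), and the cork disc (218,190 top; 249,261 side). The blue and turquoise caps and the purple disc are the ones to leave. The plant sits on the direct path, so I'll map it before moving.

Run:
```python
from h import *
print([a for a in dir(robot) if not a.startswith('_')], robot.tcp_to_grasp)
t=load('top0'); s=load('side0')
P=[];C=[]
for c in (t,s):
    m=c['z_map']>0; P.append(cloud(c)[m]); C.append(c['image'][m])
P=np.concatenate(P);C=np.concatenate(C)
k=(P[:,0]>-.3)&(P[:,0]<.8)&(P[:,1]>-.5)&(P[:,1]<.8)&(P[:,2]>-.02)&(P[:,2]<1.2)
P=P[k];C=C[k]
def draw(a,b,ar,br,f,sel):
    S=400; W=int((ar[1]-ar[0])*S);Hh=int((br[1]-br[0])*S); I=np.full((Hh,W,3),255,np.uint8)
    I[:, :]=255
    for v in np.arange(-1,1.3,.1):
        x=int((v-ar[0])*S); y=int((br[1]-v)*S)
        if 0<=x<W: I[:,x]=(220,220,255) if abs(v)>1e-6 else (0,0,255)
        if 0<=y<Hh: I[y]=(220,220,255) if abs(v)>1e-6 else (0,0,255)
    for p,c in zip(np.stack([a,b],1)[sel],C[sel]):
        x=int((p[0]-ar[0])*S); y=int((br[1]-p[1])*S)
        if 0<=x<W and 0<=y<Hh: I[y,x]=c[::-1]
    cv2.imwrite(f'pics/{f}.png',I)
hi=P[:,2]>.03
draw(P[:,0],P[:,2],(-.3,.8),(-.02,1.1),'xz',hi)
draw(P[:,1],P[:,2],(-.5,.8),(-.02,1.1),'yz',hi)
draw(P[:,0],P[:,1],(-.3,.8),(-.5,.8),'xy',hi)
# in plane of coaster azimuth
az=np.arctan2(.283,.443); r=P[:,0]*np.cos(az)+P[:,1]*np.sin(az); l=-P[:,0]*np.sin(az)+P[:,1]*np.cos(az)
draw(r,P[:,2],(-.3,.9),(-.02,1.1),'rz',hi&(abs(l)<.1))
```

```text
['IKError', 'hand_in', 'observe', 'read_camera', 'tcp_to_grasp'] 0.0188
```

View pics/xz.png

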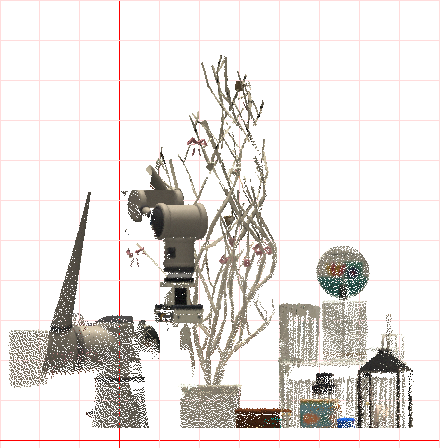

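View pics/yz.png

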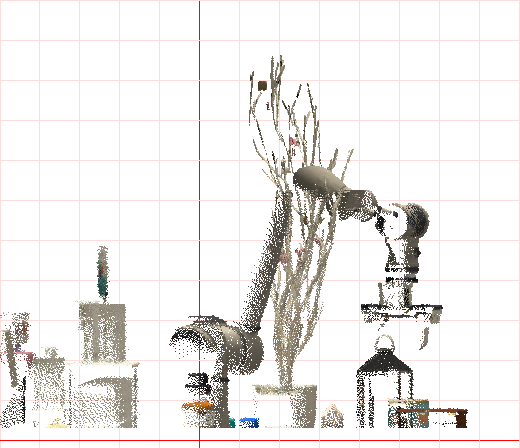

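View pics/xy.png

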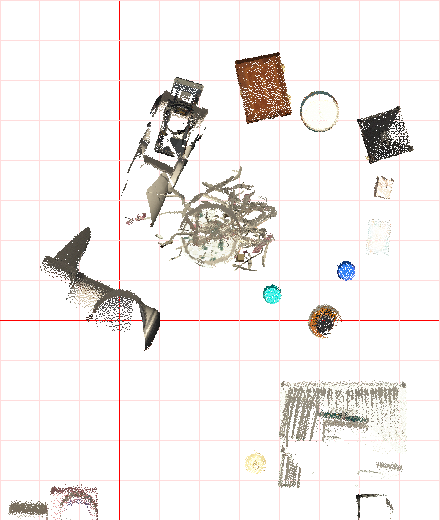

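View pics/rz.png

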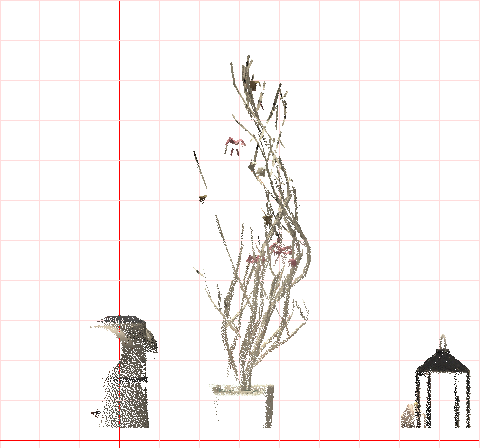

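Run:
```python
from h import *
t=load('top0')['image'];s=load('side0')['image']
cv2.imwrite('pics/tc2.png',cv2.resize(t[60:384,0:330],None,fx=1.8,fy=1.8,interpolation=cv2.INTER_CUBIC)[:,:,::-1])
cv2.imwrite('pics/sc2.png',cv2.resize(s[0:240,250:512],None,fx=2.4,fy=2.4,interpolation=cv2.INTER_CUBIC)[:,:,::-1])
```

```text
(no output)
```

View pics/tc2.png

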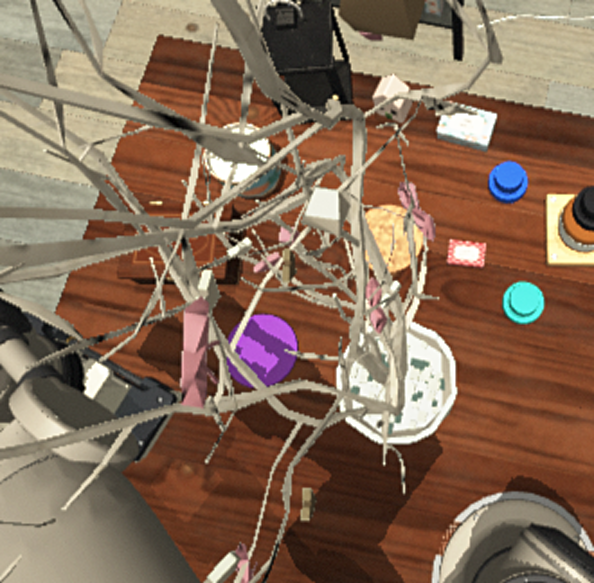

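View pics/sc2.png

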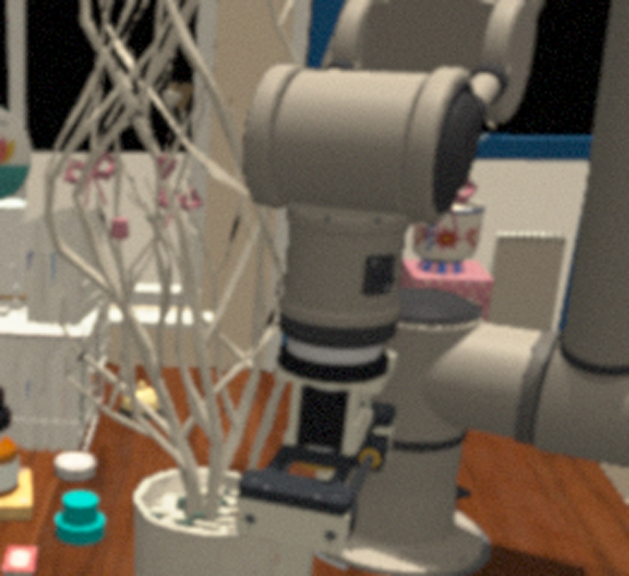

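The plant is about 0.95 m tall and stands between the arm and the goods. I'll make small moves away from it to learn the arm's kinematics.

>>> arm_command --motion '[[[0,0,0,0.1,0,-0.1,1],[0,0,0.1,0.2,0,-0.2,1],[0,0,0.15,0.2,0,-0.2,1]]]'

```text
time: 0.45
tool_pos: [0.0876, 0.5228, 0.2907]
tool_rot: [3.135, -0.003, 2.619]
contact_force: [0.8, 0.4, 0.0]
opening: 0.092
```

```bash
cat >> h.py <<'E'
import json,os
def rec():
    s=robot.observe(); 
    L=json.load(open('log.json')) if os.path.exists('log.json') else []
    L.append([*map(float,s['qpos']),*map(float,s['tool_pos']),*map(float,s['tool_rot'])]); json.dump(L,open('log.json','w'))
    print('t',round(s['time'],2),'q',s['qpos'].round(4).tolist(),'p',s['tool_pos'].round(4).tolist(),'r',s['tool_rot'].round(4).tolist(),'F',s['contact_force'].round(1).tolist(),'tau',s['torque'].round(2).tolist(),'je',s['joint_efforts'].round(1).tolist(),'op',round(float(s['opening']),4)); return s
E
python3 -c "
from h import *
json.dump([[1.13999971,.342703903,1.52501320,1.25e-5,1.27539472,-.145970357,.14730958,.50348864,.22605606,-3.14009138,-2.328e-4,2.85676256]],open('log.json','w'))
rec()"
```

```text
t 0.45 q [1.2594, 0.3056, 1.3994, 0.0013, 1.4294, 0.2111] p [0.0876, 0.5228, 0.2907] r [3.1349, -0.0028, 2.6189] F [0.8, 0.4, 0.0] tau [-0.05, -0.08, -0.0] je [1.4, -42.5, -26.2, 0.4, 0.7, -0.1] op 0.092
```

>>> arm_command --motion '[[[-0.1,0,0,0,0,-0.1,1],[-0.2,0.1,0,0,0,-0.2,1],[-0.2,0.2,0,0,0,-0.2,1]]]'

```text
time: 0.75
tool_pos: [0.0882, 0.5222, 0.3516]
tool_rot: [2.825, -0.249, 2.666]
contact_force: [-0.8, -0.6, -0.8]
opening: 0.0915
```

```bash
python3 -c "
from h import *
rec()"
```

```text
t 0.75 q [1.1192, 0.068, 1.6007, 0.2507, 1.1538, -0.0012] p [0.0882, 0.5222, 0.3516] r [2.8253, -0.2491, 2.6662] F [-0.8, -0.6, -0.8] tau [-0.29, -0.05, 0.03] je [7.6, -31.2, -29.9, -2.0, -0.6, 2.9] op 0.0915
```

Run:
```python
from h import *
from scipy.spatial.transform import Rotation as R
from scipy.optimize import least_squares
import itertools
L=np.array(json.load(open('log.json')))
def Rm(ax,a): return R.from_rotvec(np.array(ax)*a)
X,Y,Z=np.eye(3)
best=[]
for n4,a4 in (('x',X),('y',Y),('z',Z)):
  for s4,s5,s6 in itertools.product((1,-1),repeat=3):
    e=0; 
    res=[]
    for l in L:
        q=l[:6]; T=R.from_euler('xyz',l[9:12])
        M=Rm(Z,q[0])*Rm(Y,q[1]+q[2])*Rm(a4,s4*q[3])*Rm(Y,s5*q[4])*Rm(Z,s6*q[5])
        res.append(M.inv()*T)
    e=max((res[0].inv()*r).magnitude() for r in res); best.append((e,n4,s4,s5,s6,res[0].as_euler('xyz').round(3)))
best.sort(key=lambda b:b[0]); print(best[:4])
```

```text
[(1.3100090299715776e-08, 'z', 1, 1, 1, array([-0.   ,  0.   ,  1.571])), (0.34011673557183886, 'z', 1, -1, -1, array([2.556, 0.081, 1.546])), (0.3419518251160364, 'y', -1, -1, -1, array([2.556, 0.081, 1.546])), (0.35406076524349384, 'x', -1, 1, 1, array([-0.   ,  0.   ,  1.571]))]
```

```bash
cat > kin.py <<'E'
import numpy as np, json
from scipy.spatial.transform import Rotation as R
from scipy.optimize import least_squares
def fk(p,q,full=False):
    b,d1,L1,L2,y4,L3=p
    A=R.from_euler('z',q[0]); B=A*R.from_euler('y',q[1]); C=A*R.from_euler('y',q[1]+q[2]); D=C*R.from_euler('z',q[3]); E=D*R.from_euler('y',q[4])
    sh=A.apply([0,0,d1]); el=sh+B.apply([0,0,L1]); el2=el+A.apply([0,b,0]); w=el2+C.apply([0,0,L2]); w2=w+D.apply([0,y4,0]); t=w2+E.apply([0,0,L3])
    Rt=E*R.from_euler('z',q[5]+np.pi/2)
    return (sh,el,el2,w,w2,t,Rt) if full else t
def fit():
    L=np.array(json.load(open('log.json')))
    f=lambda p: np.concatenate([fk(p,l[:6])-l[6:9] for l in L])
    return least_squares(f,[0,.25,.42,.4,.07,.3])
if __name__=='__main__':
    r=fit(); print(r.x.round(5),(r.fun*1000).round(2), np.linalg.svd(r.jac)[1].round(3))
E
python3 kin.py
```

```text
[0.07417 0.20094 0.4781  0.37838 0.00249 0.31497] [ 1.01  2.83 -0.49 -1.31 -3.22  0.6   0.68  0.22 -0.12] [2.972 2.445 1.762 0.231 0.142 0.104]
```

```bash
cat >> h.py <<'E'
from scipy.spatial.transform import Rotation as R
def rel(pt_,Rt_,p0=None,R0=None):
    "row numbers taking the tool from (p0,R0) [default measured] to target"
    if p0 is None:
        s=robot.observe(); p0=s['tool_pos']; R0=R.from_euler('xyz',s['tool_rot'])
    w=(R0.inv()*Rt_).as_rotvec()/(np.pi/2); t=R0.inv().apply(np.asarray(pt_)-p0)/.3
    return np.r_[w,t].round(3)
def down(yaw): return R.from_euler('xyz',[np.pi,0,yaw])
E
python3 - <<'E'
from h import *
snap('top','top1');
r=rel([-.22,.48,.42],down(3.4)); print(r.tolist(), 'dist',np.linalg.norm(r[3:])*.3,'ang',np.linalg.norm(r[:3])*90)
E
```

```text
[0.249, -0.082, -0.489, 0.887, -0.562, -0.195] dist 0.3204019662861013 ang 49.93548437734433
```

>>> arm_command --motion '[[[0.06,-0.02,-0.12,0.22,-0.14,-0.05,1],[0.12,-0.04,-0.24,0.44,-0.28,-0.1,1],[0.18,-0.06,-0.36,0.66,-0.42,-0.15,1],[0.25,-0.08,-0.49,0.88,-0.56,-0.2,1],[0.25,-0.08,-0.49,0.88,-0.56,-0.2,1],[0.25,-0.08,-0.49,0.88,-0.56,-0.2,1],[0.25,-0.08,-0.49,0.88,-0.56,-0.2,1]]]'

```text
time: 1.5
tool_pos: [-0.2223, 0.4807, 0.417]
tool_rot: [-3.124, 0.001, -2.875]
contact_force: [0.3, 0.4, -0.3]
opening: 0.0917
```

```bash
python3 - <<'E'
from h import *
rec(); snap('top','top2'); snap('side','side2')
E
python3 kin.py
```

```text
t 1.5 q [1.8598, 0.2975, 1.0777, -0.0009, 1.7844, 0.0227] p [-0.2223, 0.4807, 0.417] r [-3.1237, 0.0013, -2.8755] F [0.3, 0.4, -0.3] tau [0.04, 0.03, -0.02] je [0.4, -43.3, -27.2, 0.3, 0.6, -0.8] op 0.0917
[0.07391 0.18465 0.48331 0.38257 0.00337 0.30309] [  2.87   8.34  -1.21  -0.15   2.33   0.61   2.92  -0.    -0.45   2.73
 -12.3    1.05] [3.42  2.824 2.055 0.251 0.163 0.121]
```

View pics/top2.png

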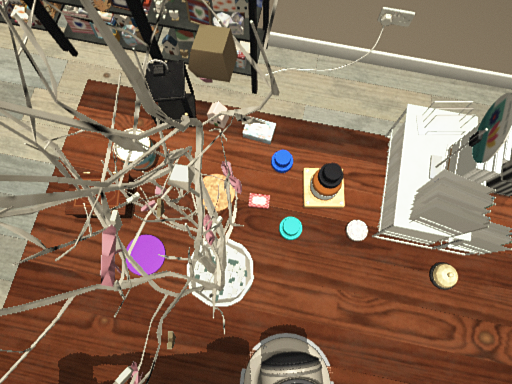

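View pics/side2.png

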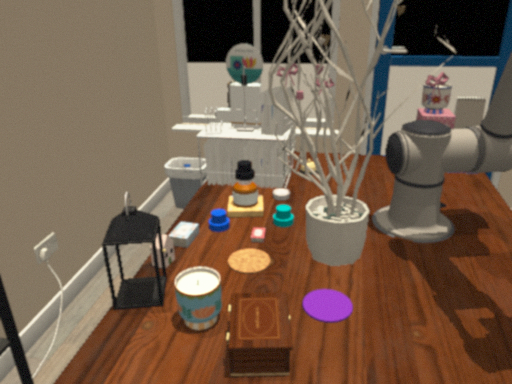

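Run:
```python
import numpy as np,json
from scipy.spatial.transform import Rotation as R
from scipy.optimize import least_squares
L=np.array(json.load(open('log.json')))
names=['b','d1','L1','L2','y4','L3','a','x1','x2','x5','bx','by']
def fk(p,q):
    d=dict(zip(names,p))
    A=R.from_euler('z',q[0]); B=A*R.from_euler('y',q[1]); C=A*R.from_euler('y',q[1]+q[2]); D=C*R.from_euler('z',q[3]); E=D*R.from_euler('y',q[4])
    return A.apply([d['a'],d['b'],d['d1']])+B.apply([d['x1'],0,d['L1']])+C.apply([d['x2'],0,d['L2']])+D.apply([0,d['y4'],0])+E.apply([d['x5'],0,d['L3']])+[d['bx'],d['by'],0]
import itertools
base=[0.07,.2,.45,.38,0,.31]+[0]*6
for ex in [(),(6,),(7,),(8,),(9,),(10,11),(6,8),(8,9),(7,8),(6,9)]:
    idx=list(range(6))+list(ex)
    def f(v):
        p=np.array(base,float);p[idx]=v; return np.concatenate([fk(p,l[:6])-l[6:9] for l in L])
    r=least_squares(f,np.array(base)[idx]); print([names[i] for i in ex],r.x.round(4),'max mm',abs(r.fun).max()*1000)
```

```text
[] [0.0739 0.1847 0.4833 0.3826 0.0034 0.3031] max mm 12.301161340327994
['a'] [0.073  0.1868 0.4781 0.3798 0.0044 0.3004 0.0043] max mm 12.247901772160287
['x1'] [ 0.0797  0.1898  0.4748  0.3777 -0.0022  0.2981  0.0077] max mm 12.158395253071053
['x2'] [0.0764 0.2229 0.5062 0.3796 0.     0.3181 0.0465] max mm 1.0579566139812258e-05
['x5'] [ 7.760e-02  1.873e-01  4.790e-01  3.804e-01 -2.000e-04  3.018e-01
 -3.400e-03] max mm 12.268893599360009
['bx', 'by'] [ 4.910e-02  2.035e-01  4.844e-01  3.841e-01  1.000e-04  3.231e-01
 -2.830e-02  3.100e-03] max mm 1.7422780805456672
['a', 'x2'] [0.0764 0.2229 0.5062 0.3796 0.     0.3181 0.     0.0465] max mm 1.0451503523745131e-05
['x2', 'x5'] [ 0.0764  0.2229  0.5062  0.3796  0.      0.3181  0.0465 -0.    ] max mm 1.0439806380491135e-05
['x1', 'x2'] [0.0764 0.2229 0.5062 0.3796 0.     0.3181 0.     0.0465] max mm 1.0431058988791264e-05
['a', 'x5'] [-0.6469  0.0408  0.48    0.3599  0.7241  0.1601  0.5692  0.5467] max mm 10.376983222836756
```

The kinematics now fit exactly (1e-5 mm). Next I'll build a clearance check of the arm's capsules against the measured static points.

```bash
cat > kin.py <<'E'
import numpy as np, json
from scipy.spatial.transform import Rotation as R
from scipy.optimize import least_squares
b,d1,L1,L2,L3,x2=.0764,.2229,.5062,.3796,.3181,.0465
VU=.17
LO=np.array([-2.53,-.77,.04,-1,.28,-3.11]);HI=np.array([2.53,2.02,2.7,4.14,2.66,3.11])
def fk(q):
    A=R.from_euler('z',q[0]); B=A*R.from_euler('y',q[1]); C=A*R.from_euler('y',q[1]+q[2]); D=C*R.from_euler('z',q[3]); E=D*R.from_euler('y',q[4])
    sh=np.array([0,0,d1]); el=sh+B.apply([0,0,L1]); w=el+A.apply([0,b,0])+C.apply([x2,0,L2]); t=w+E.apply([0,0,L3])
    return dict(A=A,B=B,C=C,D=D,E=E,sh=sh,el=el,w=w,t=t,R=E*R.from_euler('z',q[5]+np.pi/2))
def ik(p,Rt,seed=None):
    z=Rt.apply([0,0,1]); w=np.asarray(p)-L3*z
    r2=w[0]**2+w[1]**2-b*b
    if r2<0: return None
    u=np.sqrt(r2); q1=np.arctan2(w[1],w[0])-np.arctan2(b,u); h=w[2]-d1
    l2=np.hypot(L2,x2); off=np.arctan2(x2,L2)
    c=(u*u+h*h-L1**2-l2**2)/(2*L1*l2)
    if abs(c)>1: return None
    e=np.arccos(c); q3=e-off; q2=np.arctan2(u,h)-np.arctan2(l2*np.sin(e),L1+l2*np.cos(e))
    W=R.from_euler('y',-(q2+q3))*R.from_euler('z',-q1)*Rt*R.from_euler('z',-np.pi/2)
    M=W.as_matrix(); q5=np.arccos(np.clip(M[2,2],-1,1)); q4=np.arctan2(M[1,2],M[0,2]); q6=np.arctan2(M[2,1],-M[2,0])
    if q4<-1: q4+=2*np.pi
    q=np.array([q1,q2,q3,q4,q5,q6]); 
    return q
def inr(q,m=0.02): return q is not None and bool(np.all(q>LO+m) and np.all(q<HI-m))
def caps(q):
    k=fk(q);A,E,R6=k['A'],k['E'],k['R']; lat=lambda v:A.apply([0,v,0]); zt=E.apply([0,0,1]); yt=R6.apply([0,1,0]); y5=E.apply([0,1,0])
    el=k['el'];w=k['w'];t=k['t'];f0=el+lat(b)+k['C'].apply([x2,0,0])
    g0=t-.15*zt;g1=t-.10*zt
    return {'shoulder':(k['sh'],k['sh']+lat(VU),.075),'upper':(k['sh']+lat(VU),el+lat(VU),.06),'elbow':(el+lat(VU),f0,.065),
     'fore':(f0,w,.055),'wrist':(w-.05*y5,w+.05*y5,.055),'tool':(w,t-.12*zt,.045),
     'gripA':(g0-.06*yt,g0+.06*yt,.04),'gripB':(g1-.06*yt,g1+.06*yt,.04),'f1':(t-.07*zt+.055*yt,t+.055*yt,.01),'f2':(t-.07*zt-.055*yt,t-.055*yt,.01)}
def segd(P,a,bb):
    ab=bb-a; s=np.clip((P-a)@ab/max(ab@ab,1e-12),0,1); return np.linalg.norm(P-a-s[:,None]*ab,axis=1)
def clear(q,P):
    o={}
    for n,(a,bb,r) in caps(q).items():
        d=segd(P,a,bb)-r; i=d.argmin(); o[n]=(d[i],P[i])
    return o
E
python3 - <<'E'
from h import *
from kin import *
from scipy.spatial import cKDTree
def pts(tags):
    P=[]
    for a in tags:
        c=load(a); P.append(cloud(c)[c['z_map']>0])
    P=np.concatenate(P); return P[(abs(P[:,0])<1.0)&(abs(P[:,1])<.9)&(P[:,2]>.03)&(P[:,2]<1.2)]
S=pts(['top2','side2']); Q=pts(['top0','side0'])
q2=[1.8598,.2975,1.0777,-.0009,1.7844,.0227]; q0=np.array(json.load(open('log.json'))[0][:6])
d,_=cKDTree(S).query(Q); Rb=Q[d>.015]
k=fk(q0)
print('fk',k['t'],ik(k['t'],k['R']),q0)
Rb=Rb[np.linalg.norm(Rb-k['t'],axis=1)<1]
cp=caps(q0); D=np.stack([segd(Rb,a,bb)-r for a,bb,r in cp.values()],1)
i=D.argmin(1)
for j,n in enumerate(cp): 
    m=i==j
    if m.sum(): print(n,m.sum(),np.percentile(D[m,j],[5,50,90,99]).round(3))
m=(D.min(1)>.03); print('unexplained',m.sum(),Rb[m][:10].round(2).tolist())
# upper arm lateral
uu=k['A'].inv().apply(Rb); m=(uu[:,2]>.35)&(uu[:,2]<.6)&(uu[:,0]<.2); print('upper lateral',np.percentile(uu[m,1],[1,50,99]))
m=(uu[:,0]>.2)&(uu[:,0]<.35)&(uu[:,2]>.45); print('fore lateral',np.percentile(uu[m,1],[1,50,99]),np.percentile(uu[m,2],[1,99]))
# static w/o robot at q2
D=np.min([segd(S,a,bb)-r for a,bb,r in caps(q2).values()],0)
S=S[(D>.03)&~((np.hypot(S[:,0],S[:,1])<.12)&(S[:,2]<.35))]; np.save('static.npy',S); print(len(S))
near=S[(np.hypot(S[:,0],S[:,1])<.3)]
for z in np.arange(.03,1.1,.1):
    n=near[(near[:,2]>z)&(near[:,2]<z+.1)]
    if len(n):
        r=np.hypot(n[:,0],n[:,1]); print(round(z,2),len(n),'minr',r.min().round(3),n[r.argmin()].round(3))
E
```

```text
fk [0.14730958 0.50348861 0.22603706] [ 1.13999971e+00  3.42703903e-01  1.52501320e+00  1.25000000e-05
  1.27539472e+00 -1.45970357e-01] [ 1.13999971e+00  3.42703903e-01  1.52501320e+00  1.25000000e-05
  1.27539472e+00 -1.45970357e-01]
shoulder 2845 [-0.017 -0.01   0.012  0.026]
upper 3321 [-0.036 -0.021 -0.007  0.001]
fore 9391 [-0.03   0.004  0.013  0.016]
wrist 5786 [-0.025 -0.012 -0.008  0.001]
tool 4610 [-0.027 -0.007 -0.004 -0.001]
gripA 868 [-0.034 -0.016 -0.005 -0.   ]
gripB 3373 [-0.028 -0.006  0.006  0.011]
f1 332 [-0.003  0.001  0.004  0.005]
f2 18 [-0.004 -0.002  0.002  0.004]
unexplained 4 [[-0.17, -0.43, 0.16], [-0.17, -0.42, 0.16], [-0.17, -0.42, 0.16], [-0.17, -0.42, 0.15]]
upper lateral [0.15301204 0.17303627 0.20383278]
fore lateral [0.01714579 0.03053835 0.12623543] [0.57981828 0.68327016]
83325
0.03 1399 minr 0.236 [0.188 0.143 0.099]
0.13 800 minr 0.228 [0.17  0.152 0.139]
0.23 659 minr 0.25 [0.165 0.188 0.329]
0.33 568 minr 0.195 [0.124 0.15  0.429]
0.43 632 minr 0.194 [0.123 0.15  0.43 ]
0.53 424 minr 0.222 [0.114 0.19  0.61 ]
0.63 500 minr 0.208 [0.103 0.181 0.722]
0.73 401 minr 0.282 [0.171 0.225 0.739]
0.83 540 minr 0.283 [0.209 0.191 0.927]
0.93 214 minr 0.282 [0.206 0.192 0.934]
```

Run:
```python
from h import *
from kin import *
S=np.load('static.npy')
def rep(n,q,P=S,ex=()):
    if q is None: print(n,'noik');return
    c=clear(q,P); print(n,'q',q.round(2),'ok' if inr(q) else 'RANGE',{k:(round(float(v[0]),3),v[1].round(2).tolist()) for k,v in c.items() if v[0]<.04})
# near table things excluded: only plant-ish region
plant=S[(S[:,0]>-.05)&(S[:,0]<.42)&(S[:,1]>.1)&(S[:,1]<.42)&(S[:,2]>.05)]
print(len(plant))
rep('start',np.array(json.load(open('log.json'))[0][:6]),plant)
for yaw in np.arange(0,3.2,.5):
    rep('bottle %.1f'%yaw,ik([.507,-.006,.134],down(yaw)),plant)
rep('coaster vert',ik([.443,.283,.03],down(1.57)),plant)
# tilted: tool z horiz dir phi, tilt th from vertical, tool y horizontal
res=[]
for px,py in((.443,.283),(.453,.27),(.46,.275)):
  for phi in np.radians(np.arange(-180,180,10)):
    for th in np.radians((15,30,40,45,50,60)):
      z=np.array([np.sin(th)*np.cos(phi),np.sin(th)*np.sin(phi),-np.cos(th)])
      for s in(1,-1):
        y=s*np.array([-np.sin(phi),np.cos(phi),0]); x=np.cross(y,z); Rt=R.from_matrix(np.stack([x,y,z],1))
        g=np.array([px,py,.046]); q=ik(g+z*.019,Rt)
        if not inr(q): continue
        c=clear(q,plant); d=min(v[0] for v in c.values()); res.append((d,px,np.degrees(phi).round(),np.degrees(th).round(),s,q.round(2),min(c,key=lambda k:c[k][0])))
res.sort(key=lambda r:-r[0])
for r in res[:25]: print(r)
```

```text
40165
start q [ 1.14  0.34  1.53  0.    1.28 -0.15] ok {'elbow': (0.038, [0.09, 0.21, 0.68]), 'fore': (-0.001, [0.06, 0.25, 0.57])}
bottle 0.0 q [-0.16  0.41  1.71 -0.    1.03  1.41] ok {'upper': (-0.052, [0.12, 0.15, 0.43]), 'elbow': (0.002, [0.29, 0.16, 0.68])}
bottle 0.5 q [-0.16  0.41  1.71 -0.    1.03  0.91] ok {'upper': (-0.052, [0.12, 0.15, 0.43]), 'elbow': (0.002, [0.29, 0.16, 0.68])}
bottle 1.0 q [-0.16  0.41  1.71  0.    1.03  0.41] ok {'upper': (-0.052, [0.12, 0.15, 0.43]), 'elbow': (0.002, [0.29, 0.16, 0.68])}
bottle 1.5 q [-0.16  0.41  1.71 -0.    1.03 -0.09] ok {'upper': (-0.052, [0.12, 0.15, 0.43]), 'elbow': (0.002, [0.29, 0.16, 0.68])}
bottle 2.0 q [-0.16  0.41  1.71  0.    1.03 -0.59] ok {'upper': (-0.052, [0.12, 0.15, 0.43]), 'elbow': (0.002, [0.29, 0.16, 0.68])}
bottle 2.5 q [-0.16  0.41  1.71  0.    1.03 -1.09] ok {'upper': (-0.052, [0.12, 0.15, 0.43]), 'elbow': (0.002, [0.29, 0.16, 0.68])}
bottle 3.0 q [-0.16  0.41  1.71  0.    1.03 -1.59] ok {'upper': (-0.052, [0.12, 0.15, 0.43]), 'elbow': (0.002, [0.29, 0.16, 0.68])}
coaster vert q [ 0.42  0.58  1.75 -0.    0.8
[... 3053 characters left out ...]
np.float64(-0.037654106061090736), 0.46, np.float64(80.0), np.float64(60.0), 1, array([-0.14,  0.8 ,  2.1 ,  1.47,  1.05,  1.85]), 'upper')
(np.float64(-0.03765410606109075), 0.46, np.float64(80.0), np.float64(60.0), -1, array([-0.14,  0.8 ,  2.1 ,  1.47,  1.05, -1.29]), 'upper')
(np.float64(-0.038208127917776606), 0.46, np.float64(-80.0), np.float64(60.0), -1, array([ 0.79,  1.01,  1.33, -0.78,  1.58, -2.2 ]), 'elbow')
(np.float64(-0.038208127917776634), 0.46, np.float64(-80.0), np.float64(60.0), 1, array([ 0.79,  1.01,  1.33, -0.78,  1.58,  0.94]), 'elbow')
(np.float64(-0.03911445118410647), 0.453, np.float64(70.0), np.float64(30.0), 1, array([0.13, 0.55, 2.06, 1.07, 0.53, 2.67]), 'upper')
```

At the bottle, the upper arm must pass through the space of a thin branch tip near (0.12, 0.15, 0.43) in any tool-down pose. At the start the forearm already touches branch points. So the fine branches may be decoration only. I'll test this with a very slow creep into the first branch while watching the joint torques.

Run:
```python
from h import *
from kin import *
S=np.load('static.npy')
plant=S[(S[:,0]>-.05)&(S[:,0]<.42)&(S[:,1]>.1)&(S[:,1]<.42)&(S[:,2]>.05)]
for r,z in((.48,.45),(.40,.55)):
  for az in np.arange(2.0,-.2,-.1):
    q=ik([r*np.cos(az),r*np.sin(az),z],down(az+1.57))
    if q is None: print('no');continue
    c=clear(q,plant); print(r,z,az.round(2),q.round(2),inr(q),{k:(round(float(v[0]),3),v[1].round(2).tolist()) for k,v in c.items() if v[0]<.01})
```

```text
0.48 0.45 2.0 [ 1.84  0.19  1.14 -0.    1.82 -0.16] True {}
0.48 0.45 1.9 [ 1.74  0.19  1.14  0.    1.82 -0.16] True {}
0.48 0.45 1.8 [ 1.64  0.19  1.14 -0.    1.82 -0.16] True {}
0.48 0.45 1.7 [ 1.54  0.19  1.14 -0.    1.82 -0.16] True {}
0.48 0.45 1.6 [ 1.44  0.19  1.14  0.    1.82 -0.16] True {}
0.48 0.45 1.5 [ 1.34  0.19  1.14 -0.    1.82 -0.16] True {}
0.48 0.45 1.4 [ 1.24  0.19  1.14  0.    1.82 -0.16] True {'fore': (0.006, [0.07, 0.32, 0.68])}
0.48 0.45 1.3 [ 1.14  0.19  1.14  0.    1.82 -0.16] True {'fore': (-0.01, [0.1, 0.3, 0.72])}
0.48 0.45 1.2 [ 1.04  0.19  1.14  0.    1.82 -0.16] True {'fore': (-0.04, [0.1, 0.3, 0.73])}
0.48 0.45 1.1 [ 0.94  0.19  1.14  0.    1.82 -0.16] True {'fore': (-0.04, [0.11, 0.3, 0.73]), 'wrist': (0.0, [0.28, 0.38, 0.72])}
0.48 0.45 1.0 [ 0.84  0.19  1.14  0.    1.82 -0.16] True {'fore': (-0.049, [0.09, 0.21, 0.7]), 'wrist': (-0.013, [0.3, 0.38, 0.73]), 'tool': (-0.009, [0.28, 0.38, 0.72]), 'gripA': (-0.007, [0.26, 0.35, 0.58]), 'gripB': (-0.019, [0.23, 0.33, 0.55])}
0.48 0.45 0.9 [ 0.74  0.19  1.14  0.    1.82 -0.16] True {'fore': (-0.054, [0.1,
[... 5535 characters left out ...]
, 0.13, 0.83]), 'wrist': (-0.007, [0.36, 0.21, 0.85]), 'tool': (-0.019, [0.36, 0.13, 0.75]), 'gripA': (-0.003, [0.36, 0.14, 0.72])}
0.4 0.55 0.2 [ 0.01  0.07  1.    0.    2.07 -0.19] True {'upper': (0.006, [0.02, 0.24, 0.47]), 'elbow': (0.003, [0.1, 0.18, 0.72]), 'fore': (-0.009, [0.32, 0.13, 0.83])}
0.4 0.55 0.1 [-0.09  0.07  1.   -0.    2.07 -0.19] True {'upper': (-0.007, [0.1, 0.19, 0.7]), 'elbow': (-0.012, [0.1, 0.18, 0.72])}
0.4 0.55 -0.0 [-0.19  0.07  1.    0.    2.07 -0.19] True {'upper': (-0.019, [0.1, 0.18, 0.72]), 'elbow': (-0.024, [0.1, 0.18, 0.72])}
0.4 0.55 -0.1 [-0.29  0.07  1.    0.    2.07 -0.19] True {'upper': (-0.025, [0.1, 0.18, 0.72]), 'elbow': (-0.03, [0.1, 0.18, 0.72])}
```

Run:
```python
from h import *
az=1.42
r=rel([.48*np.cos(az),.48*np.sin(az),.45],down(az+1.57)); print(r.tolist())
```

```text
[-0.01, 0.003, 0.264, -0.938, -0.276, -0.105]
```

>>> arm_command --motion '[[[0,0,0.05,-0.15,-0.04,-0.02,1],[0,0,0.1,-0.31,-0.09,-0.04,1],[0,0,0.14,-0.47,-0.14,-0.06,1],[0,0,0.19,-0.63,-0.18,-0.08,1],[0,0,0.23,-0.79,-0.23,-0.1,1],[-0.01,0,0.26,-0.94,-0.28,-0.1,1],[-0.01,0,0.26,-0.94,-0.28,-0.1,1],[-0.01,0,0.26,-0.94,-0.28,-0.1,1]]]'

```text
time: 2.4
tool_pos: [0.0778, 0.4719, 0.4484]
tool_rot: [3.141, 0.003, 2.988]
contact_force: [-0.6, -0.2, 0.3]
opening: 0.0918
```

Run:
```python
from h import *
from kin import *
s=rec(); S=np.load('static.npy')
c=clear(s['qpos'],S); print({k:(round(float(v[0]),3),v[1].round(2).tolist()) for k,v in c.items() if v[0]<.05})
for az in (1.36,1.3,1.24,1.18):
    print(rel([.48*np.cos(az),.48*np.sin(az),.45],down(az+1.57)).tolist())
```

```text
t 2.4 q [1.2489, 0.1832, 1.1455, -0.0029, 1.8119, -0.1692] p [0.0778, 0.4719, 0.4484] r [3.1411, 0.003, 2.9883] F [-0.6, -0.2, 0.3] tau [0.03, 0.04, -0.04] je [-1.7, -36.4, -26.6, -0.1, -0.0, -0.1] op 0.0918
{'fore': (0.007, [0.07, 0.32, 0.68])}
[0.0, 0.002, 0.037, -0.076, 0.003, -0.005]
[0.0, 0.002, 0.075, -0.172, -0.005, -0.005]
[0.0, 0.002, 0.113, -0.267, -0.019, -0.005]
[0.001, 0.002, 0.152, -0.36, -0.039, -0.004]
```

Forearm clearance to the branch is about 7 mm. I'll creep in slowly.

>>> arm_command --motion '[[[0,0,0.01,-0.02,0,0,1],[0,0,0.02,-0.04,0,0,1],[0,0,0.03,-0.06,0,0,1],[0,0,0.035,-0.075,0,0,1],[0,0,0.035,-0.075,0,0,1]]]'

```text
time: 2.9
tool_pos: [0.0983, 0.4693, 0.4488]
tool_rot: [3.14, 0.002, 2.938]
contact_force: [0.8, -0.1, 0.1]
opening: 0.0917
```

Run:
```python
from h import *
from kin import *
s=rec(); S=np.load('static.npy')
c=clear(s['qpos'],S); print({k:(round(float(v[0]),3),v[1].round(2).tolist()) for k,v in c.items() if v[0]<.03})
```

```text
t 2.9 q [1.2058, 0.185, 1.1422, -0.0022, 1.8121, -0.1618] p [0.0983, 0.4693, 0.4488] r [3.1396, 0.0025, 2.9378] F [0.8, -0.1, 0.1] tau [-0.0, 0.03, 0.05] je [-0.2, -36.8, -26.6, 0.0, 0.0, -0.0] op 0.0917
{'fore': (-0.001, [0.07, 0.32, 0.68])}
```

>>> arm_command --motion '[[[0,0,0.01,-0.02,0,0,1],[0,0,0.02,-0.04,0,0,1],[0,0,0.03,-0.06,0,0,1],[0,0,0.04,-0.08,0,0,1],[0,0,0.04,-0.08,0,0,1]]]'

```text
time: 3.4
tool_pos: [0.1224, 0.4643, 0.4489]
tool_rot: [3.14, 0.002, 2.873]
contact_force: [-1.3, -0.5, -0.4]
opening: 0.0917
```

Run:
```python
from h import *
from kin import *
s=rec(); S=np.load('static.npy')
c=clear(s['qpos'],S); print({k:(round(float(v[0]),3),v[1].round(2).tolist()) for k,v in c.items() if v[0]<.03})
```

```text
t 3.4 q [1.1545, 0.1864, 1.1404, -0.002, 1.8124, -0.1486] p [0.1224, 0.4643, 0.4489] r [3.1395, 0.0023, 2.8734] F [-1.3, -0.5, -0.4] tau [0.02, -0.01, 0.02] je [-0.3, -36.9, -26.6, 0.0, 0.0, 0.0] op 0.0917
{'fore': (-0.007, [0.07, 0.32, 0.68])}
```

>>> arm_command --motion '[[[0,0,0.01,-0.03,0,0,1],[0,0,0.02,-0.06,0,0,1],[0,0,0.03,-0.09,0,0,1],[0,0,0.04,-0.12,-0.01,0,1],[0,0,0.05,-0.15,-0.01,0,1],[0,0,0.06,-0.15,-0.01,0,1]]]'

```text
time: 4.0
tool_pos: [0.1654, 0.4493, 0.449]
tool_rot: [3.139, 0.002, 2.778]
contact_force: [-1.7, 0.9, 0.4]
opening: 0.0917
```

Run:
```python
from h import *
from kin import *
s=rec(); S=np.load('static.npy')
c=clear(s['qpos'],S); print({k:(round(float(v[0]),3),v[1].round(2).tolist()) for k,v in c.items() if v[0]<.03})
snap('side','side3'); snap('top','top3')
i=load('side3')['image'];j=load('top3')['image']
cv2.imwrite('pics/s3.png',cv2.resize(i[0:240,250:512],None,fx=2.4,fy=2.4,interpolation=cv2.INTER_CUBIC)[:,:,::-1])
```

```text
t 4.0 q [1.0591, 0.1833, 1.1438, -0.0019, 1.8118, -0.1487] p [0.1654, 0.4493, 0.449] r [3.1391, 0.0022, 2.7781] F [-1.7, 0.9, 0.4] tau [-0.02, -0.02, -0.0] je [-0.4, -36.9, -26.6, -0.0, 0.0, -0.4] op 0.0917
{'fore': (-0.035, [0.1, 0.3, 0.73])}
```

View pics/s3.png

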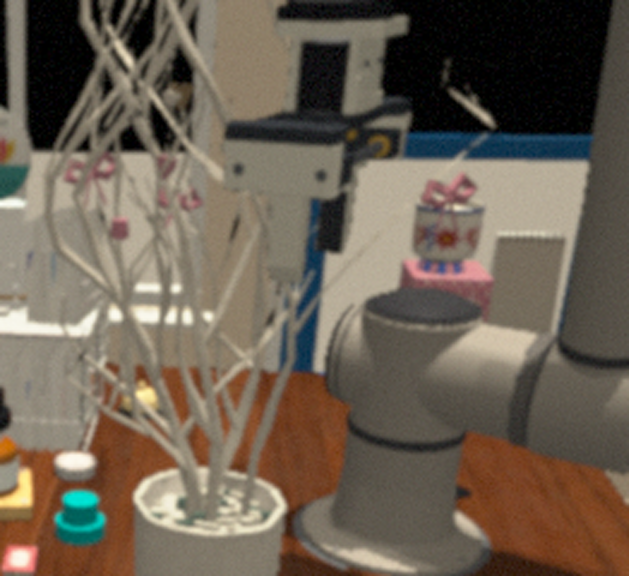

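View pics/top3.png

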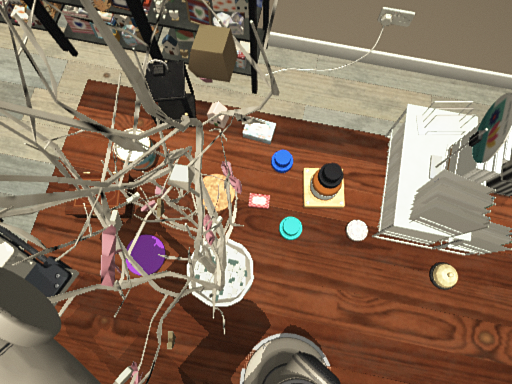

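The forearm is about 35 mm into the branch volume with no torque at all, so the branches are not solid. I'll continue at moderate speed, well above the pot, still watching the torques.

Run:
```python
from h import *
for az in (1.1,.97,.84,.7):
    print(rel([.48*np.cos(az),.48*np.sin(az),.45],down(az+1.57)).tolist())
```

```text
[0.002, 0.001, 0.07, -0.192, -0.005, -0.003]
[0.002, 0.001, 0.153, -0.397, -0.041, -0.003]
[0.002, 0.001, 0.235, -0.595, -0.103, -0.002]
[0.002, 0.001, 0.324, -0.798, -0.198, -0.002]
```

>>> arm_command --motion '[[[0,0,0.02,-0.05,0,0,1],[0,0,0.04,-0.1,0,0,1],[0,0,0.055,-0.15,0,0,1],[0,0,0.07,-0.19,-0.01,0,1],[0,0,0.09,-0.24,-0.01,0,1],[0,0,0.11,-0.29,-0.02,0,1],[0,0,0.13,-0.34,-0.03,0,1],[0,0,0.15,-0.4,-0.04,0,1]]]'

```text
time: 4.9
tool_pos: [0.2724, 0.3958, 0.4494]
tool_rot: [3.139, 0.001, 2.545]
contact_force: [0.2, -0.2, -0.2]
opening: 0.0916
```

Run:
```python
from h import *
rec()
for az in (.84,.7,.55,.4):
    print(rel([.48*np.cos(az),.48*np.sin(az),.45],down(az+1.57)).tolist())
```

```text
t 4.9 q [0.8087, 0.1865, 1.1389, -0.0006, 1.8131, -0.1651] p [0.2724, 0.3958, 0.4494] r [3.1385, 0.0011, 2.5446] F [0.2, -0.2, -0.2] tau [0.0, -0.04, 0.01] je [2.1, -37.3, -26.4, 0.1, 0.1, 0.1] op 0.0916
[0.002, 0.001, 0.086, -0.204, -0.016, -0.002]
[0.002, 0.0, 0.175, -0.423, -0.061, -0.002]
[0.002, 0.0, 0.27, -0.649, -0.143, -0.002]
[0.002, 0.0, 0.366, -0.859, -0.258, -0.002]
```

>>> arm_command --motion '[[[0,0,0.03,-0.06,0,0,1],[0,0,0.06,-0.13,-0.01,0,1],[0,0,0.09,-0.2,-0.02,0,1],[0,0,0.12,-0.27,-0.03,0,1],[0,0,0.15,-0.35,-0.04,0,1],[0,0,0.17,-0.42,-0.06,0,1],[0,0,0.17,-0.42,-0.06,0,1]]]'

```text
time: 5.6
tool_pos: [0.3676, 0.309, 0.4492]
tool_rot: [3.139, 0.001, 2.275]
contact_force: [-0.2, 0.1, 0.1]
opening: 0.0921
```

Run:
```python
from h import *
rec()
for az in (.55,.4,.25,.1):
    print(rel([.48*np.cos(az),.48*np.sin(az),.45],down(az+1.57)).tolist())
```

```text
t 5.6 q [0.5397, 0.1862, 1.1398, -0.0006, 1.8129, -0.1645] p [0.3676, 0.309, 0.4492] r [3.1389, 0.001, 2.2748] F [-0.2, 0.1, 0.1] tau [-0.07, 0.01, 0.06] je [-1.0, -36.9, -26.7, -0.1, 0.0, -0.1] op 0.0921
[0.002, 0.001, 0.099, -0.238, -0.02, -0.003]
[0.002, 0.0, 0.194, -0.471, -0.074, -0.002]
[0.002, 0.0, 0.29, -0.694, -0.163, -0.002]
[0.002, 0.0, 0.385, -0.901, -0.284, -0.003]
```

No contact anywhere. Next I'll go over to the bottle, with the TCP at z about 0.28, and look with the wrist camera.

Run:
```python
from h import *
from kin import *
a=rel([.507,-.006,.28],down(1.0)); print(a.tolist(),np.linalg.norm(a[3:])*.3)
print(rel([.45,.15,.44],down(1.7)).tolist())
```

```text
[0.002, -0.001, 0.812, -1.101, -0.327, 0.564] 0.3838623972206707
[0.002, 0.0, 0.366, -0.582, -0.134, 0.031]
```

>>> arm_command --motion '[[[0,0,0.09,-0.12,-0.02,0,1],[0,0,0.18,-0.27,-0.06,0,1],[0,0,0.27,-0.42,-0.1,0.01,1],[0,0,0.36,-0.58,-0.13,0.03,1],[0,0,0.45,-0.73,-0.18,0.1,1],[0,0,0.54,-0.86,-0.23,0.2,1],[0,0,0.63,-0.99,-0.28,0.3,1],[0,0,0.72,-1.0,-0.3,0.4,1]]]'

```text
time: 6.4
tool_pos: [0.4944, 0.0215, 0.328]
tool_rot: [3.139, -0.002, 1.139]
contact_force: [0.0, -0.0, 0.9]
opening: 0.0916
```

Run:
```python
from h import *
rec()
print(rel([.507,-.006,.28],down(1.0)).tolist())
```

```text
t 6.4 q [-0.1123, 0.2228, 1.4114, 0.0013, 1.5037, 0.3195] p [0.4944, 0.0215, 0.328] r [3.1385, -0.0024, 1.1389] F [0.0, -0.0, 0.9] tau [-0.15, 0.14, -0.04] je [-0.6, -39.8, -29.1, -0.2, 1.2, -2.1] op 0.0916
[0.002, -0.002, 0.088, -0.066, 0.076, 0.16]
```

>>> arm_command --motion '[[[0,0,0.05,-0.04,0.04,0.1,1],[0,0,0.09,-0.07,0.08,0.16,1],[0,0,0.09,-0.07,0.08,0.16,1]]]'

```text
time: 6.7
tool_pos: [0.5059, -0.005, 0.2787]
tool_rot: [-3.138, -0.001, 1.005]
contact_force: [-0.2, 0.9, 0.7]
opening: 0.092
```

Run:
```python
from h import *
rec(); snap('wrist','w4'); snap('side','side4')
```

```text
t 6.7 q [-0.1629, 0.2715, 1.4795, 0.0021, 1.3934, 0.403] p [0.5059, -0.005, 0.2787] r [-3.1382, -0.0008, 1.0045] F [-0.2, 0.9, 0.7] tau [-0.04, 0.11, 0.0] je [-0.9, -39.9, -25.2, -0.0, -0.5, 0.4] op 0.092
```

View pics/w4.png

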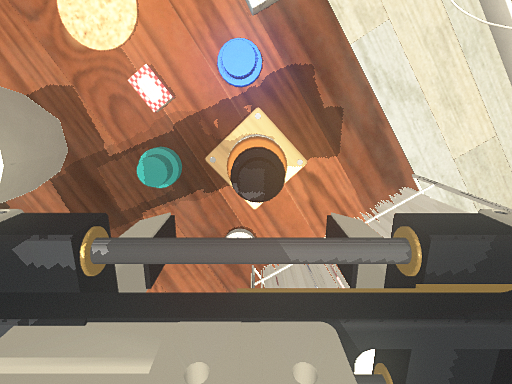

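View pics/side4.png

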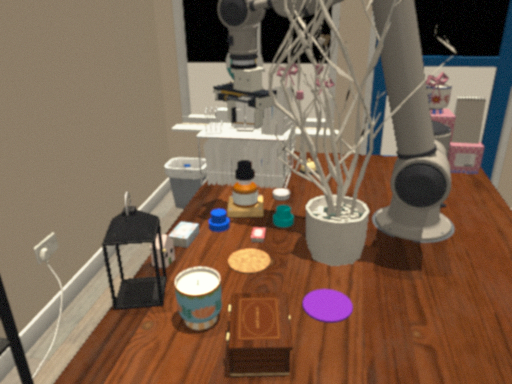

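The wrist view shows the black cap at (257,174) on its wooden block, centred in front of the jaws. I'll fit the axes from all the views.

Run:
```python
from h import *
from scipy.optimize import least_squares
def circfit(xy,r=None):
    def f(v): return np.hypot(xy[:,0]-v[0],xy[:,1]-v[1])-(v[2] if r is None else r)
    x0=[*xy.mean(0)]+([.03] if r is None else [])
    s=least_squares(f,x0,loss='soft_l1',f_scale=.001); return s.x,np.abs(f(s.x)).mean()
for tag in('w4','top2','top0'):
    c=load(tag);P=cloud(c);im=c['image']
    near=np.hypot(P[...,0]-.507,P[...,1]+.006)<.09
    m=(P[...,2]>.155)&(P[...,2]<.172)&near
    m=cv2.morphologyEx(m.astype(np.uint8),cv2.MORPH_OPEN,np.ones((3,3),np.uint8))
    cs,_=cv2.findContours(m,cv2.RETR_EXTERNAL,cv2.CHAIN_APPROX_NONE); k=max(cs,key=cv2.contourArea)[:,0]
    xy=np.array([plane(c,u,v,.162)[:2] for u,v in k]); print(tag,'top z',np.median(P[...,2][m>0]).round(4),'cap top circ',circfit(xy))
    # amber shoulder/black skirt outline z 0.134 mask
    m2=((P[...,2]>.128)&(P[...,2]<.15)&near); q=P[m2]
    rr=np.hypot(*(q[:,:2]-circfit(xy)[0][:2]).T); print('   skirt pts',m2.sum(),'r pct',np.percentile(rr,[5,50,95]).round(4), 'circ',circfit(q[(rr>.027)][:,:2],.031) if (rr>.027).sum()>20 else '')
    # block
    mb=(abs(P[...,2]-.024)<.008)&near&(im[...,0]>150)&(im[...,2]<230)
    hb=cv2.convexHull(np.argwhere(mb)[:,::-1].astype(np.int32)); rect=cv2.minAreaRect(hb)
    W=np.array([plane(c,u,v,.024)[:2] for u,v in cv2.boxPoints(rect)]); print('   block ctr',W.mean(0).round(4),'sides',np.linalg.norm(np.diff(W,axis=0),axis=1).round(4))
# coaster
for tag in('w4','top2','side2'):
    c=load(tag);P=cloud(c);im=c['image'];hsv=cv2.cvtColor(im,cv2.COLOR_RGB2HSV)
    m=(np.hypot(P[...,0]-.443,P[...,1]-.283)<.075)&(P[...,2]<.02)&(hsv[...,2]>170)&(hsv[...,1]>50)&(im[...,1]>120)
    m=cv2.morphologyEx(m.astype(np.uint8),cv2.MORPH_OPEN,np.ones((3,3),np.uint8))
    pts=np.argwhere(m); hull=cv2.convexHull(pts[:,::-1].astype(np.int32))[:,0]
    hull=np.array([h for h in hull if 1<h[0]<510 and 1<h[1]<382])
    xy=np.array([plane(c,u,v,.006)[:2] for u,v in hull]); print(tag,m.sum(),'coaster free',circfit(xy),'r55',circfit(xy,.055))
# neighbours
for tag in('w4','top2'):
    c=load(tag);P=cloud(c);im=c['image']
```

```text
w4 top z 0.1622 cap top circ (array([ 0.51456897, -0.00698787,  0.02166994]), np.float64(0.0003510818938525573))
   skirt pts 862 r pct [0.0215 0.0269 0.0303] circ (array([ 0.51362091, -0.00874321]), np.float64(0.0016763513970822301))
   block ctr [ 0.5134 -0.0069] sides [0.1104 0.1102 0.1161]
top2 top z 0.1627 cap top circ (array([ 0.51126911, -0.00700565,  0.02167075]), np.float64(0.0006128137799622338))
   skirt pts 194 r pct [0.0203 0.0259 0.0301] circ (array([ 0.51379488, -0.00780317]), np.float64(0.001466559267784263))
   block ctr [ 0.5112 -0.0071] sides [0.1158 0.1102 0.1126]
top0 top z 0.1629 cap top circ (array([ 0.51187068, -0.00690061,  0.0213209 ]), np.float64(0.0005852639152631822))
   skirt pts 198 r pct [0.021  0.0263 0.0303] circ (array([ 0.51355377, -0.00744608]), np.float64(0.001491014800099713))
   block ctr [ 0.5112 -0.0071] sides [0.1158 0.1102 0.1126]
w4 3501 coaster free (array([0.44819871, 0.27322078, 0.06677312]), np.float64(0.0005886981076167226)) r55 (array([0.44968392, 0.26081431]), np.float64(0.005975949086973969))
top2 589 coaster free (array([0.44029297, 0.28637859, 0.05301732]), np.float64(0.002227069350826899)) r55 (array([0.43908494, 0.28833651]), np.float64(0.002599950589331493))
side2 808 coaster free (array([0.44077014, 0.28723724, 0.05584492]), np.float64(0.0005922113845485044)) r55 (array([0.44101546, 0.28705564]), np.float64(0.0009297502419203967))
```

Run:
```python
from h import *
print(rel([.513,-.007,.28],down(1.0)).tolist(),rel([.513,-.007,.137],down(1.0)).tolist())
```

```text
[0.001, -0.002, 0.005, 0.003, 0.023, 0.006] [0.001, -0.002, 0.005, 0.001, 0.023, 0.483]
```

>>> arm_command --motion '[[[0,0,0,0,0.023,0.01,1],[0,0,0,0,0.023,0.12,1],[0,0,0,0,0.023,0.24,1],[0,0,0,0,0.023,0.34,1],[0,0,0,0,0.023,0.4,1],[0,0,0,0,0.023,0.44,1],[0,0,0,0,0.023,0.46,1],[0,0,0,0,0.023,0.46,1]]]'

```text
time: 7.6
tool_pos: [0.5133, -0.008, 0.1435]
tool_rot: [3.14, -0.003, 1.007]
contact_force: [0.9, 0.4, -0.4]
opening: 0.092
```

Run:
```python
from h import *
rec(); snap('wrist','w5')
print(rel([.513,-.007,.136],down(1.0)).tolist())
```

```text
t 7.6 q [-0.1662, 0.4035, 1.6805, 0.0024, 1.0547, 0.3967] p [0.5133, -0.008, 0.1435] r [3.1397, -0.003, 1.0067] F [0.9, 0.4, -0.4] tau [-0.07, 0.05, -0.02] je [0.0, -42.8, -21.3, 0.1, -0.2, -0.0] op 0.092
[0.002, -0.002, 0.004, 0.002, -0.004, 0.027]
```

View pics/w5.png

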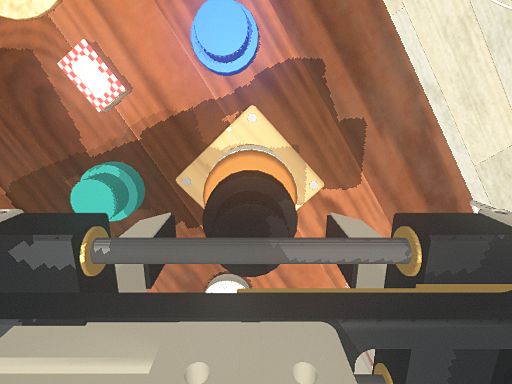

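The cap sits centred between the fingers at about column 250. I'll lower to just above the ledge and close.

>>> arm_command --motion '[[[0,0,0,0,-0.002,0.012,1],[0,0,0,0,-0.002,0.025,1],[0,0,0,0,-0.002,0.025,-0.2],[0,0,0,0,-0.002,0.025,-1],[0,0,0,0,-0.002,0.025,-1],[0,0,0,0,-0.002,0.025,-1],[0,0,0,0,-0.002,0.025,-1],[0,0,0,0,-0.002,0.025,-1]]]' --grip_force 30

```text
time: 8.45
tool_pos: [0.5125, -0.0079, 0.1358]
tool_rot: [3.14, -0.003, 1.006]
contact_force: [-0.2, -0.3, -0.3]
opening: 0.0486
```

Run:
```python
from h import *
rec()
```

```text
t 8.45 q [-0.1663, 0.4118, 1.692, 0.0024, 1.0353, 0.3973] p [0.5125, -0.0079, 0.1358] r [3.1401, -0.0029, 1.006] F [-0.2, -0.3, -0.3] tau [-0.1, 0.1, 0.02] je [-0.0, -43.5, -21.3, 0.1, -0.0, 0.0] op 0.0486
```

>>> arm_command --motion '[[[0,0,0,0,0,0,-1],[0,0,0,0,0,0,-1],[0,0,0,0,0,0,-1],[0,0,0,0,0,0.006,-1],[0,0,0,0,0,0.012,-1],[0,0,0,0,0,0.012,-1]]]' --grip_force 40

```text
time: 9.05
tool_pos: [0.5127, -0.008, 0.1332]
tool_rot: [3.139, -0.003, 1.006]
contact_force: [-3.0, -0.5, 10.8]
opening: 0.0433
```

Run:
```python
from h import *
rec()
```

```text
t 9.05 q [-0.1663, 0.4148, 1.6956, 0.0023, 1.0277, 0.3973] p [0.5127, -0.008, 0.1332] r [3.139, -0.0032, 1.006] F [-3.0, -0.5, 10.8] tau [-0.09, 0.61, 0.0] je [0.2, -38.2, -19.3, 0.3, -1.0, 0.0] op 0.0433
```

>>> arm_command --motion '[[[0,0,0,0,0,0.005,-1],[0,0,0,0,0,0.01,-1],[0,0,0,0,0,0.015,-1],[0,0,0,0,0,0.015,-1]]]' --grip_force 45

```text
time: 9.45
tool_pos: [0.5127, -0.0079, 0.1293]
tool_rot: [3.139, -0.003, 1.006]
contact_force: [-4.3, -1.1, 15.2]
opening: 0.0432
```

Run:
```python
from h import *
rec()
```

```text
t 9.45 q [-0.1662, 0.4196, 1.7005, 0.0022, 1.0175, 0.3973] p [0.5127, -0.0079, 0.1293] r [3.1387, -0.0032, 1.0061] F [-4.3, -1.1, 15.2] tau [-0.06, 0.96, -0.0] je [0.2, -36.1, -18.8, 0.3, -1.5, 0.0] op 0.0432
```

The force of 15.2 N matches about 6 mm of push. Now I'll turn it 60° anticlockwise, which is negative about tool z.

>>> arm_command --motion '[[[0,0,-0.08,0,0,0,-1],[0,0,-0.17,0,0,0,-1],[0,0,-0.25,0,0,0,-1],[0,0,-0.34,0,0,0,-1]]]' --grip_force 50

```text
time: 9.85
tool_pos: [0.5143, -0.008, 0.13]
tool_rot: [3.133, -0.001, 1.545]
contact_force: [0.9, 0.4, 14.6]
opening: 0.0433
```

Run:
```python
from h import *
rec()
```

```text
t 9.85 q [-0.1661, 0.4192, 1.6988, 0.0028, 1.0157, -0.1421] p [0.5143, -0.008, 0.13] r [3.1335, -0.0013, 1.5453] F [0.9, 0.4, 14.6] tau [0.02, 0.16, -0.09] je [-0.3, -36.4, -16.8, -0.2, -0.1, 2.0] op 0.0433
```

>>> arm_command --motion '[[[0,0,-0.08,0,0,0.002,-1],[0,0,-0.17,0,0,0.002,-1],[0,0,-0.25,0,0,0.002,-1],[0,0,-0.34,0,0,0.002,-1],[0,0,-0.34,0,0,0.002,-1]]]'

```text
time: 10.35
tool_pos: [0.5144, -0.008, 0.1295]
tool_rot: [3.134, 0.003, 2.078]
contact_force: [0.2, 1.2, 15.1]
opening: 0.043
```

Run:
```python
from h import *
rec()
```

```text
t 10.35 q [-0.166, 0.4199, 1.6993, 0.0027, 1.0142, -0.6749] p [0.5144, -0.008, 0.1295] r [3.1337, 0.0033, 2.0783] F [0.2, 1.2, 15.1] tau [0.1, 0.1, 0.05] je [-0.3, -36.1, -16.5, -0.1, -0.1, -1.2] op 0.043
```

>>> arm_command --motion '[[[0,0,0,0,0,-0.01,-1],[0,0,0,0,0,-0.02,-1],[0,0,0,0,0,-0.03,-1],[0,0,0,0,0,-0.04,-1],[0,0,0,0,0,-0.045,-1]]]'

```text
time: 10.85
tool_pos: [0.5121, -0.0078, 0.1406]
tool_rot: [3.139, -0.001, 2.074]
contact_force: [0.1, -0.1, -0.5]
opening: 0.0432
```

Run:
```python
from h import *
rec()
```

```text
t 10.85 q [-0.1662, 0.4056, 1.6864, 0.0024, 1.0477, -0.6708] p [0.5121, -0.0078, 0.1406] r [3.1388, -0.0005, 2.0742] F [0.1, -0.1, -0.5] tau [-0.12, -0.02, 0.05] je [0.0, -43.9, -21.9, 0.1, 0.0, 0.0] op 0.0432
```

The cap rose 11 mm with no pull force, so it is clear of the catches. I'll lift it straight off.

>>> arm_command --motion '[[[0,0,0,0,0,-0.04,-1],[0,0,0,0,0,-0.08,-1],[0,0,0,0,0,-0.14,-1],[0,0,0,0,0,-0.22,-1],[0,0,0,0,0,-0.3,-1],[0,0,0,0,0,-0.38,-1],[0,0,0,0,0,-0.4,-1],[0,0,0,0,0,-0.4,-1]]]' --grip_force 30

```text
time: 11.65
tool_pos: [0.5122, -0.0081, 0.2614]
tool_rot: [3.137, 0.001, 2.074]
contact_force: [-0.4, -1.0, -0.8]
opening: 0.0433
```

Run:
```python
from h import *
rec(); snap('side','side6'); snap('wrist','w6'); snap('top','top6')
i=load('side6')['image']; cv2.imwrite('pics/s6.png',cv2.resize(i[60:270,160:370],None,fx=2.8,fy=2.8,interpolation=cv2.INTER_CUBIC)[:,:,::-1])
```

```text
t 11.65 q [-0.1668, 0.2904, 1.5009, 0.0021, 1.3462, -0.6706] p [0.5122, -0.0081, 0.2614] r [3.1371, 0.001, 2.0741] F [-0.4, -1.0, -0.8] tau [-0.12, 0.06, -0.02] je [0.0, -42.5, -26.3, 0.1, 0.3, 0.0] op 0.0433
```

View pics/s6.png

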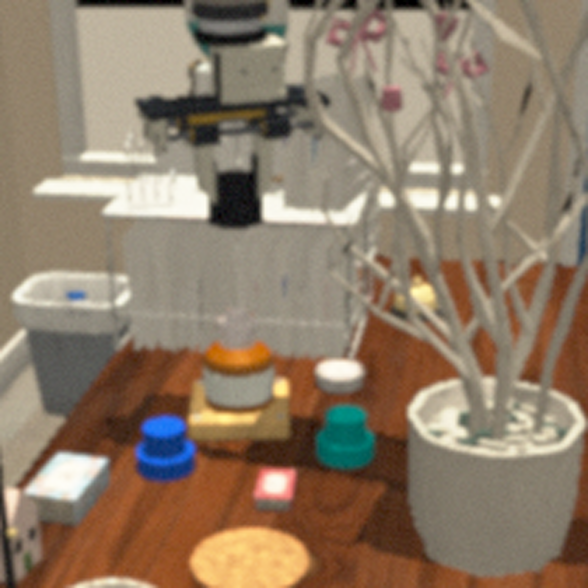

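View pics/w6.png

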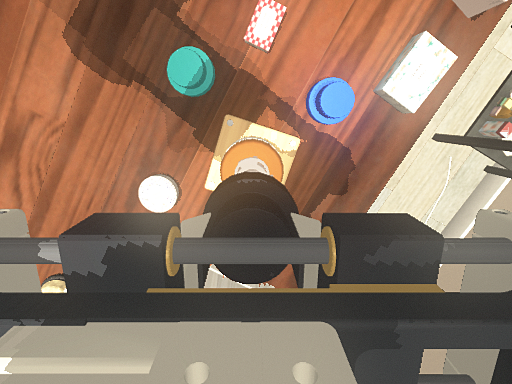

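The cap is off: it hangs upright in the jaws at (238,195) of the crop, and the bottle neck is bare. Now I'll carry it to the cork coaster.

Run:
```python
from h import *
for p,y in (([.50,.09,.255],2.3),([.475,.19,.25],2.45),([.441,.287,.25],2.6),):
    print(rel(p,down(y)).tolist())
for tag in ('w6','side6'):
    c=load(tag);P=cloud(c);im=c['image']
    m=(im.max(-1)<70)&(np.hypot(P[...,0]-.512,P[...,1]+.008)<.05)&(P[...,2]>.2)&(P[...,2]<.3)
    q=P[m]; print(tag,m.sum(),q.min(0).round(4),q.max(0).round(4),np.percentile(q[:,2],[2,50,98]).round(4))
```

```text
[0.001, -0.001, -0.144, 0.304, 0.124, 0.015]
[0.001, -0.001, -0.239, 0.637, 0.212, 0.032]
[0.001, -0.001, -0.335, 0.974, 0.269, 0.033]
w6 3327 [ 0.4871 -0.0289  0.2452] [0.5362 0.0225 0.2999] [0.2583 0.2866 0.2914]
side6 295 [ 0.4821 -0.0189  0.2408] [0.5333 0.0294 0.2996] [0.2431 0.2655 0.2901]
```

>>> arm_command --motion '[[[0,0,-0.05,0.1,0.04,0,-1],[0,0,-0.1,0.2,0.08,0,-1],[0,0,-0.14,0.3,0.12,0.01,-1],[0,0,-0.18,0.42,0.155,0.02,-1],[0,0,-0.21,0.53,0.185,0.02,-1],[0,0,-0.24,0.64,0.21,0.03,-1],[0,0,-0.24,0.64,0.21,0.03,-1]]]'

```text
time: 12.5
tool_pos: [0.4727, 0.1935, 0.2501]
tool_rot: [3.141, -0.002, 2.456]
contact_force: [0.7, -0.5, -0.7]
opening: 0.0436
```

Run:
```python
from h import *
rec()
for p,y in (([.441,.287,.25],2.6),([.441,.287,.12],2.6)):
    print(rel(p,down(y)).tolist())
```

```text
t 12.5 q [0.2371, 0.298, 1.5217, 0.0024, 1.3223, -0.649] p [0.4727, 0.1935, 0.2501] r [3.1405, -0.0021, 2.4563] F [0.7, -0.5, -0.7] tau [-0.05, -0.0, 0.04] je [1.5, -41.9, -25.2, 0.4, 0.0, 0.2] op 0.0436
[0.001, -0.001, -0.091, 0.279, 0.174, 0.001]
[0.001, -0.001, -0.091, 0.278, 0.174, 0.435]
```

>>> arm_command --motion '[[[0,0,-0.02,0.06,0.04,0,-1],[0,0,-0.05,0.12,0.08,0,-1],[0,0,-0.07,0.18,0.12,0,-1],[0,0,-0.09,0.24,0.15,0,-1],[0,0,-0.09,0.28,0.175,0,-1],[0,0,-0.09,0.28,0.175,0,-1]]]'

```text
time: 13.1
tool_pos: [0.4429, 0.2852, 0.2511]
tool_rot: [3.14, 0.001, 2.593]
contact_force: [0.5, -0.9, -0.8]
opening: 0.0437
```

Run:
```python
from h import *
s=rec(); snap('wrist','w7'); snap('side','side7')
from scipy.optimize import least_squares
for tag in('w7','side7'):
    c=load(tag);P=cloud(c);im=c['image'];hsv=cv2.cvtColor(im,cv2.COLOR_RGB2HSV)
    m=(np.hypot(P[...,0]-.441,P[...,1]-.287)<.08)&(P[...,2]<.02)&(P[...,2]>-.01)&(hsv[...,1]>40)&(im[...,1]>0.62*im[...,0])
    m=cv2.morphologyEx(m.astype(np.uint8),cv2.MORPH_OPEN,np.ones((3,3),np.uint8))
    q=P[m>0]; print(tag,m.sum(),q.min(0).round(4),q.max(0).round(4))
    o=im.copy(); o[m>0]=(0,255,0); cv2.imwrite(f'pics/m_{tag}.png',o[:,:,::-1])
```

```text
t 13.1 q [0.4263, 0.326, 1.4788, 0.0005, 1.335, -0.596] p [0.4429, 0.2852, 0.2511] r [3.1398, 0.0006, 2.593] F [0.5, -0.9, -0.8] tau [-0.06, 0.03, 0.05] je [0.9, -43.1, -25.3, 0.2, 0.1, 0.3] op 0.0437
w7 3884 [ 0.3724  0.2073 -0.0023] [0.4915 0.3428 0.0091]
side7 920 [ 0.3777  0.2191 -0.002 ] [0.4991 0.3466 0.0101]
```

View pics/m_w7.png

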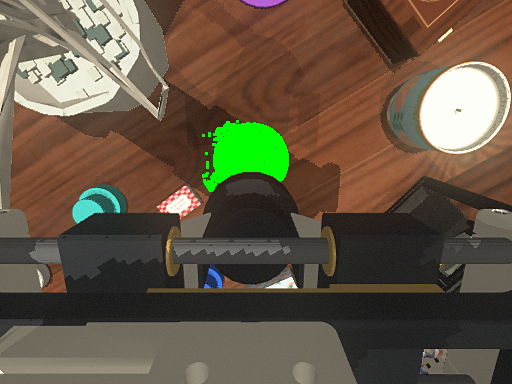

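View pics/side7.png

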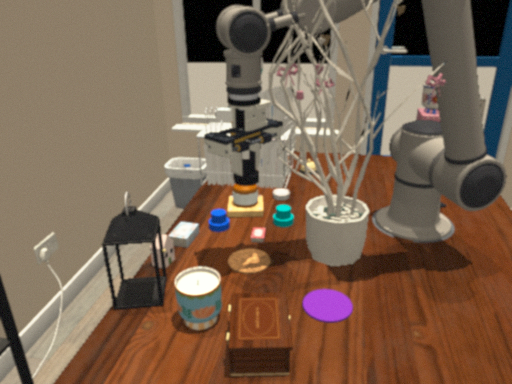

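Run:
```python
from h import *
from scipy.optimize import least_squares
c=load('w7');P=cloud(c);im=c['image'];hsv=cv2.cvtColor(im,cv2.COLOR_RGB2HSV)
m=(np.hypot(P[...,0]-.441,P[...,1]-.287)<.08)&(P[...,2]<.02)&(P[...,2]>-.01)&(hsv[...,1]>40)&(im[...,1]>0.62*im[...,0])
m=cv2.morphologyEx(m.astype(np.uint8),cv2.MORPH_OPEN,np.ones((7,7),np.uint8))
k=max(cv2.findContours(m,cv2.RETR_EXTERNAL,cv2.CHAIN_APPROX_NONE)[0],key=cv2.contourArea)[:,0]
k=k[(k[:,1]<165)]; xy=np.array([plane(c,u,v,.006)[:2] for u,v in k])
f=lambda v:np.hypot(xy[:,0]-v[0],xy[:,1]-v[1])-.055
r=least_squares(f,[.441,.287],loss='soft_l1',f_scale=.001); print(r.x,np.abs(f(r.x)).mean())
print(rel([.441,.287,.06],down(2.6)).tolist())
```

```text
[0.44119337 0.28650788] 0.001344980765399351
[0.001, 0.001, -0.005, 0.014, 0.003, 0.638]
```

The wrist view puts the coaster centre at (0.441, 0.287), in agreement with the side view. Descending now.

>>> arm_command --motion '[[[0,0,0,0,0,0.1,-1],[0,0,0,0,0,0.2,-1],[0,0,0,0,0,0.3,-1],[0,0,0,0,0,0.4,-1],[0,0,0,0,0,0.5,-1],[0,0,0,0,0,0.58,-1],[0,0,0,0,0,0.64,-1],[0,0,0,0,0,0.64,-1]]]'

```text
time: 14.0
tool_pos: [0.4429, 0.283, 0.0575]
tool_rot: [-3.14, -0.001, 2.591]
contact_force: [-1.1, -0.2, -1.8]
opening: 0.0433
```

Run:
```python
from h import *
rec()
print(rel([.441,.287,.034],down(2.6)).tolist())
```

```text
t 14.0 q [0.4227, 0.5421, 1.7318, 0.0001, 0.8698, -0.5974] p [0.4429, 0.283, 0.0575] r [-3.1399, -0.0013, 2.5908] F [-1.1, -0.2, -1.8] tau [-0.01, 0.05, -0.01] je [-0.0, -46.4, -18.2, 0.0, -0.5, 0.0] op 0.0433
[-0.001, -0.001, -0.006, 0.012, 0.008, 0.078]
```

>>> arm_command --motion '[[[0,0,0,0.01,0.008,0.025,-1],[0,0,0,0.01,0.008,0.05,-1],[0,0,0,0.01,0.008,0.07,-1],[0,0,0,0.01,0.008,0.08,-1],[0,0,0,0.01,0.008,0.08,-1]]]'

```text
time: 14.5
tool_pos: [0.4425, 0.2884, 0.0356]
tool_rot: [3.139, 0.001, 2.593]
contact_force: [0.4, -0.4, -1.3]
opening: 0.0437
```

Run:
```python
from h import *
rec()
```

```text
t 14.5 q [0.4323, 0.5775, 1.7455, 0.0004, 0.8159, -0.5898] p [0.4425, 0.2884, 0.0356] r [3.1392, 0.0012, 2.5926] F [0.4, -0.4, -1.3] tau [-0.01, 0.0, -0.01] je [-0.0, -47.6, -17.2, 0.0, -0.0, 0.0] op 0.0437
```

>>> arm_command --motion '[[[0,0,0,0,0,0.005,-1],[0,0,0,0,0,0.01,-1],[0,0,0,0,0,0.015,-1],[0,0,0,0,0,0.015,-1]]]'

```text
time: 14.9
tool_pos: [0.4426, 0.2884, 0.0312]
tool_rot: [3.139, 0.001, 2.592]
contact_force: [-0.1, 0.0, 0.3]
opening: 0.0431
```

Run:
```python
from h import *
rec()
```

```text
t 14.9 q [0.4322, 0.5845, 1.7485, 0.0005, 0.8056, -0.5898] p [0.4426, 0.2884, 0.0312] r [3.1389, 0.0013, 2.5925] F [-0.1, 0.0, 0.3] tau [-0.07, 0.03, 0.01] je [-0.0, -47.9, -17.1, 0.0, 0.0, 0.0] op 0.0431
```

>>> arm_command --motion '[[[0,0,0,0,0,0.002,-1],[0,0,0,0,0,0.004,-1],[0,0,0,0,0,0.005,-1],[0,0,0,0,0,0.005,-1]]]'

```text
time: 15.3
tool_pos: [0.4427, 0.2885, 0.0299]
tool_rot: [3.139, 0.002, 2.593]
contact_force: [-0.8, -0.8, -0.5]
opening: 0.0436
```

Run:
```python
from h import *
rec();rec()
```

```text
t 15.3 q [0.4322, 0.5867, 1.7493, 0.0005, 0.8024, -0.5898] p [0.4427, 0.2885, 0.0299] r [3.1387, 0.0015, 2.5925] F [-0.8, -0.8, -0.5] tau [-0.08, 0.03, -0.0] je [0.1, -47.5, -16.9, 0.1, -0.0, 0.0] op 0.0436
t 15.3 q [0.4322, 0.5867, 1.7493, 0.0005, 0.8024, -0.5898] p [0.4427, 0.2885, 0.0299] r [3.1387, 0.0015, 2.5925] F [-0.8, -0.8, -0.5] tau [-0.08, 0.03, -0.0] je [0.1, -47.5, -16.9, 0.1, -0.0, 0.0] op 0.0436
```

>>> arm_command --motion '[[[0,0,0,0,0,0.002,-1],[0,0,0,0,0,0.004,-1],[0,0,0,0,0,0.004,-1]]]'

```text
time: 15.6
tool_pos: [0.4429, 0.2885, 0.0298]
tool_rot: [3.138, 0.002, 2.593]
contact_force: [-1.8, -1.5, 10.6]
opening: 0.0435
```

Run:
```python
from h import *
rec(); snap('side','side8')
i=load('side8')['image']; cv2.imwrite('pics/s8.png',cv2.resize(i[150:300,180:330],None,fx=4,fy=4,interpolation=cv2.INTER_CUBIC)[:,:,::-1])
```

```text
t 15.6 q [0.4322, 0.5869, 1.7495, 0.0002, 0.8014, -0.5898] p [0.4429, 0.2885, 0.0298] r [3.1383, 0.002, 2.5927] F [-1.8, -1.5, 10.6] tau [-0.6, 0.61, 0.01] je [0.1, -42.9, -16.2, 0.3, -1.1, -0.0] op 0.0435
```

View pics/s8.png

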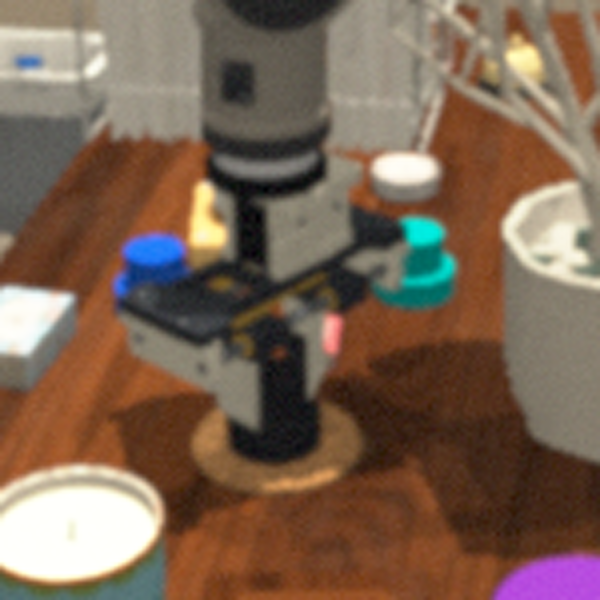

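The cap is seated on the cork, with 10.6 N of contact force. I'll ease off the force and open gently.

>>> arm_command --motion '[[[0,0,0,0,0,-0.002,-1],[0,0,0,0,0,-0.003,-1],[0,0,0,0,0,-0.003,0.05],[0,0,0,0,0,-0.003,0.1],[0,0,0,0,0,-0.003,0.2],[0,0,0,0,0,-0.003,0.4],[0,0,0,0,0,-0.003,0.7],[0,0,0,0,0,-0.003,0.7]]]' --grip_force 10

```text
time: 16.45
tool_pos: [0.4426, 0.2885, 0.0295]
tool_rot: [3.139, 0.001, 2.592]
contact_force: [0.2, 0.9, 0.5]
opening: 0.0745
```

Run:
```python
from h import *
rec()
```

```text
t 16.45 q [0.4322, 0.5874, 1.7496, 0.0005, 0.8016, -0.5898] p [0.4426, 0.2885, 0.0295] r [3.1389, 0.0013, 2.5925] F [0.2, 0.9, 0.5] tau [-0.02, -0.0, 0.01] je [0.0, -47.7, -16.8, 0.0, 0.1, -0.0] op 0.0745
```

Released. Now I'll rise straight up.

>>> arm_command --motion '[[[0,0,0,0,0,0,0.8],[0,0,0,0,0,-0.05,0.8],[0,0,0,0,0,-0.12,0.8],[0,0,0,0,0,-0.25,0.8],[0,0,0,0,0,-0.4,0.8],[0,0,0,0,0,-0.55,0.8],[0,0,0,0,0,-0.7,0.8],[0,0,0,0,0,-0.7,0.8]]]'

```text
time: 17.25
tool_pos: [0.4447, 0.2894, 0.2461]
tool_rot: [3.128, 0.008, 2.593]
contact_force: [-0.0, 0.1, 0.1]
opening: 0.0826
```

Run:
```python
from h import *
rec(); snap('side','side9'); snap('wrist','w9'); snap('top','top9')
i=load('side9')['image']; cv2.imwrite('pics/s9.png',cv2.resize(i[140:300,160:360],None,fx=3.7,fy=3.7,interpolation=cv2.INTER_CUBIC)[:,:,::-1])
from scipy.optimize import least_squares
c=load('w9');P=cloud(c);im=c['image']
# cap top
m=(abs(P[...,2]-.056)<.006)&(np.hypot(P[...,0]-.442,P[...,1]-.288)<.05)
k=max(cv2.findContours(m.astype(np.uint8),cv2.RETR_EXTERNAL,cv2.CHAIN_APPROX_NONE)[0],key=cv2.contourArea)[:,0]
xy=np.array([plane(c,u,v,.056)[:2] for u,v in k]);f=lambda v:np.hypot(xy[:,0]-v[0],xy[:,1]-v[1])-v[2]
r=least_squares(f,[.442,.288,.022],loss='soft_l1',f_scale=.001);print('cap top',r.x,'z',np.median(P[...,2][m]), 'plane',np.linalg.lstsq(np.c_[P[m][:,:2],np.ones(m.sum())],P[m][:,2],rcond=None)[0])
hsv=cv2.cvtColor(im,cv2.COLOR_RGB2HSV)
m=(np.hypot(P[...,0]-.441,P[...,1]-.287)<.08)&(P[...,2]<.02)&(P[...,2]>-.01)&(hsv[...,1]>40)&(im[...,1]>0.62*im[...,0])
m=cv2.morphologyEx(m.astype(np.uint8),cv2.MORPH_OPEN,np.ones((5,5),np.uint8))
h=cv2.convexHull(np.argwhere(m)[:,::-1].astype(np.int32))[:,0]
xy=np.array([plane(c,u,v,.006)[:2] for u,v in h]);r=least_squares(f,[.441,.287,.055],loss='soft_l1',f_scale=.001);print('coaster',r.x)
# bystanders: compare top0/top9
a=load('top2')['image'].astype(int);b=load('top9')['image'].astype(int); d=abs(a-b).max(-1)
for n,(u,v) in dict(match=(259,200),tin=(357,230),soap=(259,130),blue=(282,160),turq=(290,228)).items(): print(n,d[v-8:v+9,u-8:u+9].mean().round(1))
```

```text
t 17.25 q [0.4322, 0.3286, 1.4892, 0.0004, 1.3082, -0.5897] p [0.4447, 0.2894, 0.2461] r [3.1284, 0.0084, 2.5925] F [-0.0, 0.1, 0.1] tau [-0.03, -0.03, 0.05] je [0.0, -43.2, -25.2, 0.0, 1.1, -0.0] op 0.0826
cap top [0.44224497 0.28887273 0.02155082] z 0.05616720715200596 plane [ 0.01225674 -0.00765021  0.05289076]
coaster [0.4397154  0.28600476 0.05637529]
match 4.6
tin 2.1
soap 2.6
blue 5.1
turq 4.5
```

View pics/s9.png

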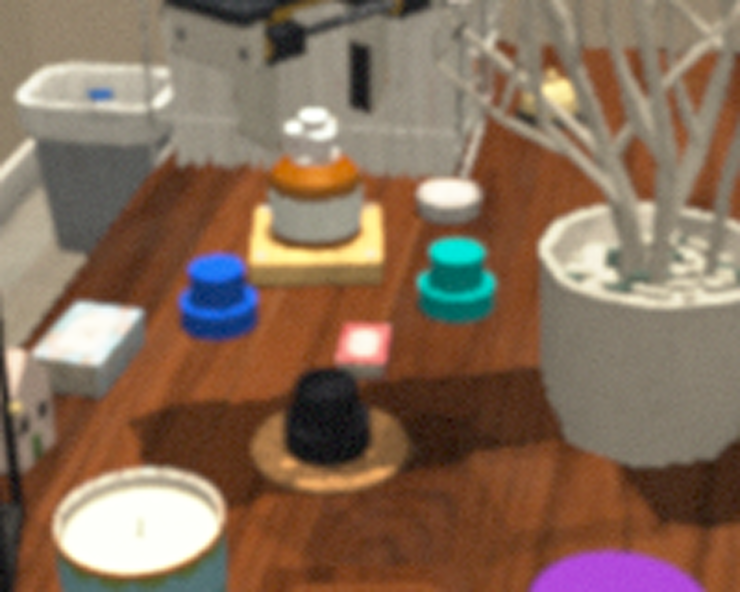

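View pics/w9.png

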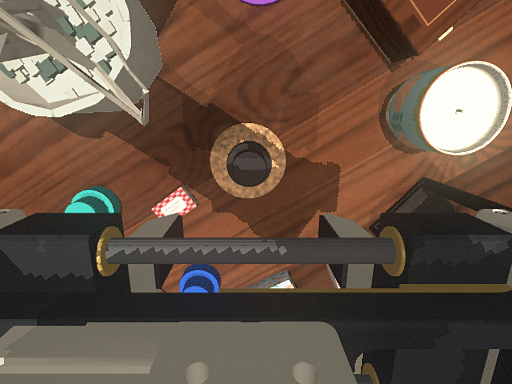

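View pics/top9.png

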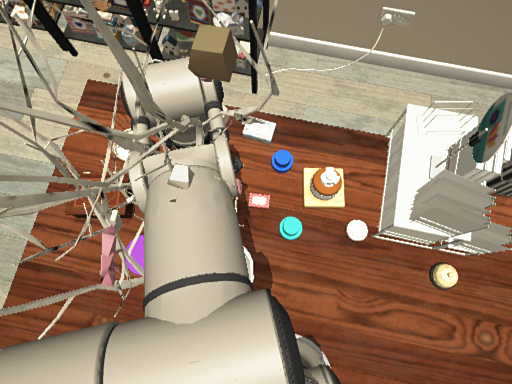

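The cap stands upright on the cork at (249,162) in the wrist view, about 4 mm off centre where up to 24 mm is allowed. The bystanders look unchanged. I'll let the arm settle, then hand in.

>>> arm_command --motion '[[[0,0,0,0,0,0,0.8],[0,0,0,0,0,0,0.8],[0,0,0,0,0,0,0.8]]]'

```text
time: 17.7
tool_pos: [0.4418, 0.288, 0.2385]
tool_rot: [3.141, 0.0, 2.592]
contact_force: [0.2, -0.6, -0.6]
opening: 0.0824
```

Run:
```python
from h import *
rec(); print(robot.hand_in())
```

```text
t 17.7 q [0.4321, 0.3367, 1.4987, 0.0004, 1.3052, -0.5897] p [0.4418, 0.288, 0.2385] r [3.1405, 0.0003, 2.5925] F [0.2, -0.6, -0.6] tau [-0.11, 0.01, 0.03] je [0.0, -43.1, -24.7, 0.0, 0.1, 0.0] op 0.0824
the job is handed in; nothing more can be done
None
```

I opened the bottle, set the cap upright on the cork coaster, let go of it, and handed the job in at 17.7 s.

**What I did:** I pushed the black cap down about 6 mm (15 N) and turned it 61° anticlockwise while holding it down. It came up with no pull force, and I lifted it straight off. At the coaster I lowered it to contact, about 11 N at the most, then eased off and opened the fingers.

**Last checks:**
- **Cap position:** its centre is about 4 mm from the coaster's centre, and up to 24 mm is allowed. Its top is level at 56 mm, as expected for a cap sitting flat on the coaster.
- **Bottle and other goods:** the bottle's neck is bare. The matchbox, tin, soap box and the blue and turquoise caps look the same as before.
- **Robot:** the gripper is open and about 0.2 m above the cap, with no contact force.

**Disagreement:** the plant beside the coaster measured as standing in the arm's way. I crept into a branch slowly, and the joints felt nothing even 35 mm in, so I treated the branches as not solid. The arm then went through them, and its forearm is still among them in the pictures. The torque and force readings showed no contact on the way.

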